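Clear the tin and flip the marking box open

TASK

A tin of nails stands in the way in front of the low wooden box with the hinged lid. Without gripping or lifting anything, first push the tin, upright, along the bench to one side until no part of it stands in front of the box any more; then, with a fingertip under the front edge of the box's closed lid, tip the lid up and over until it leans back open by its own weight. Push gently and leave the sanding block and the two wooden discs as they are.

Things in the scene. Friction and masses are not known exactly. Their poses are not given: they have to be found in the camera images.
- marking_box: plain wooden box fixed to the bench, 206 mm wide (y), 120 mm deep (x, tab included), 72 mm high with the lid shut. Origin: centre of its underside, on the bench; -x points out of its front, towards the robot's near right; +y runs along the box, to the near left; z up. The front wall's outer face is at x = -50 mm and ends 62 mm above the bench; the lid overhangs it by 4 mm, the tab by 10 mm.
- lid_tab (a point): front end of the small tab in the middle of the lid's front edge, half-way up it; moves with the lid. Tab 36 mm wide, 6 mm thick, 6 mm long, its underside 64 mm above the bench when shut; the point is then at x = -60, y = 0, z = 67 mm in the box's frame. A fingertip below it lifts the lid.
- box_hinge (a point): middle of the lid's hinge line, which runs along the box's y at the rear: x = +57.5, z = 63 mm in the box's frame, in the plane of the lid's underside. The lid is a flat board 206 mm wide, 9 mm thick, reaching 111 mm from the hinge (its tab 117 mm).
- marking_box_lid (a joint): angle of the lid in rad: 0 shut, grows as it opens up and back, stop at 1.745 (leaning back 10 degrees past upright). The lid weighs about 0.15 kg and the hinge is nearly free: it falls shut below about 1.5 rad and falls back open to the stop beyond about 1.55.
- nail_tin_center (a point): centre, half-way up, of the open round tin of nails: loose, 76 mm in diameter, 87 mm high, 0.25 to 0.42 kg. It starts 6 to 20 mm in front of the lid's tab.
- sanding_block_center (a point): centre of the sanding block, 62x110x38 mm, loose, on the bench to the robot's left of the box; to be left alone
- hole_plug_0_center (a point): centre of a wooden disc, 46 mm across, 20 mm high, loose, on the bench to the robot's right of the box, the nearer one; to be left alone
- hole_plug_1_center (a point): centre of the other, equal wooden disc, to the robot's right of the box, farther back; to be left alone
Not all that is in view belongs to the job. What is shaped like the part that bears nail_tin_center but orange or purple is not meant.

How it is judged:
On the way, in this order (a step that is already met when the one before it is completed fails the run):
1. the tin has been pushed clear of the box's front to one side while the lid is still shut ((y of nail_tin_center in the frame of marking_box above 0.13 m or y of nail_tin_center in the frame of marking_box below -0.13 m) and value of joint marking_box_lid below 0.2 rad), for 0.2 s.
2. the lid has been tipped over and leans back open (value of joint marking_box_lid above 1.68 rad), for 0.2 s.
At the end, for the whole second after the job is handed in: The lid rests open beyond 1.68 rad (its stop is at 1.745); the tin stands upright on the bench, its centre more than 130 mm to one side of the box's middle (along the box's y); sanding block and discs within 20 mm of their starts (value of joint marking_box_lid above 1.68 rad and (y of nail_tin_center in the frame of marking_box above 0.13 m or y of nail_tin_center in the frame of marking_box below -0.13 m) and angle between nail_tin_center's own z axis and vertical below 0.1 rad and height (world z) of nail_tin_center between 0.035 and 0.05 m and distance of each of sanding_block_center, hole_plug_0_center, hole_plug_1_center from where it was at the start of the episode below 0.02 m); the robot touches nothing.
It fails at once if the tin is lifted off the bench by more than 15 mm (height (world z) of nail_tin_center above 0.0585 m).
It fails at once if the tin is tipped by more than about 17 degrees (angle between nail_tin_center's own z axis and vertical above 0.3 rad).
It fails at once if the tin is gripped or pushed hard (over 25 N from the fingers) (contact force between the fingers and nail_tin above 25 N).
It fails at once if box or lid is gripped or pushed hard (over 30 N from the fingers) (contact force between the fingers and marking_box above 30 N).
It fails at once if the sanding block or a wooden disc is disturbed (moved over 20 mm) (distance of any of sanding_block_center, hole_plug_0_center, hole_plug_1_center from where it was at the start of the episode above 0.02 m).
It also fails if it takes over 58 s, if anything falls off the work surface, if the arm or the gripper's body presses on something with over 40 N, if the wrist force passes 120 N, or if a joint passes its speed limit or range.

ROBOT

A 7-joint arm with a two-finger parallel gripper is mounted at the origin on a cart in front of the work surface, level with it; the furniture and walls round the work are solid. World frame = base frame: x ahead of the robot, y to its left, z up, the work surface at z = 0. Lengths are in m, angles in rad, forces in N, time in s.
With the tool pointing down it reaches from about 0.4 to 0.85 m from the base axis. Payload 4.5 kg.
Tool frame: the origin (TCP) lies midway between the tips of the shut fingers; the grasp point (between the pads) lies 19 mm behind it; z points along the fingers, y is the direction in which the jaws open and shut (so a half turn about z gives the same grasp; the last joint's range is limited). The gripper opens to 88 mm and grips with 3 to 60 N. Pads are 18 mm wide; open, the fingers measure 123 mm over their backs; the gripper's body (75 mm by 187 mm) begins 45 mm behind the grasp point.
Start: joints at [-1.107, 0.689, -0.195, 1.565, 0.157, 0.902, -0.215], TCP at [0.26, 0.568, 0.239] pointing down, gripper open.
Joint ranges: [-3.01, 3.01], [-0.46, 2.08], [-1.47, 1.51], [0.13, 2.56], [-1, 4.14], [0.04, 2.09], [-2.66, 2.66]. Speed limits (rad/s): [2.57, 2.57, 3.14, 3.14, 3.14, 3.14, 3.14].

INTERFACE

Orientations are given as a unit quaternion [x, y, z, w].
In Python, from plant import r, viewer gives the robot as it stands.
- The arm moves only by the tool play_rows, never from a script. Its argument "commands" is a list of rows, each an object with "delta_rot": the turn, a rotation vector about the tool's x, y, z normalised to -1 to 1, where 1 is pi rad, a list of three; "travel": the shift along the tool's x, y, z normalised to -1 to 1, where 1 is 15 cm, a list of three; "gripper": the opening, from -1 (shut) to 1 (fully open). In form: [{"delta_rot": [wx, wy, wz], "travel": [x, y, z], "gripper": gripper}, ...]. A call has 1 to 12 rows; each row is the pose to reach, as a shift and turn from the pose commanded when the call began, along the tool's axes at that moment, turning the shorter way round; what a row does not reach only later rows make up. A row lasts 1/8 s, in which the tool goes at most 62.5 mm and 10.7 degrees, less where a joint would pass 70% of its speed; a pose out of reach is approached as far as the arm can. A call with a number of a shift or a turn outside -1 to 1 is refused whole. A call with a gripper value outside its range is refused whole. The fingers move at their own pace and stop on an object; "force" is the grip in N (left out, the last holds). Time passes only in rows, so rows that repeat a pose let the fingers close. It gives the time, the measured TCP pose, the force and the opening at its end, in the units of the state.
- r.get_state(): the state, without advancing time (a new reading comes with each control period).
- viewer.snapshot(name): name is "scene" or "top"; returns a dict with "color" (420x560x3 uint8, red, green, blue), "z_map" (420x560 float32, m along the optical axis (not along the pixel's ray), 0 where there is no reading), "fx", "fy", "cx", "cy" (pixels), "origin" and "attitude" of the camera in the world. Camera axes: x right, y up, looking along -z (the intrinsics and any distortion apply to the point x, -y, -z); pixel columns grow to the right and rows downward; lengths in m; the calibration is good to about 2 mm. A picture is of the moment at which its call begins.
- r.finish_job(): hands the job in, once; it reports no verdict.
Trained networks look in the newest picture that a camera, given by its name, has taken for a name from the list of things; names that differ only in an ending like _2 or _b are one class to them, and where a whole thing is asked for, a point or a joint stands for the part that bears it (a point fixed in the world has none). Each returns a list of dicts, best first, with "conf" (0 to 1); they miss things now and then, are a little off and sometimes report something else, mostly with a low value. They report only what shows in the picture. A call takes as long as a camera call. They do not tell look-alikes from the thing itself.
- viewer.outline_of(camera, label): "pixels" (420x560 bool, what is visible of it) and "at" ([column, row] in pixels, amid what is visible of it).
- viewer.pinpoint(camera, label): "at" ([column, row] in pixels: a listed point, or the origin of a listed thing).
The state is a dict: "clock": time; "q": joint angles; "qd": joint speeds; "joint_torque": joint torques, N m; "tool_pos": TCP position; "eef_rot": TCP orientation; "contact_force": force on the tool from outside, world axes, zero at the start; "moment": the same for the moment, N m; "opening": opening from 0.0 (shut) to 1.0 (fully open).
Only numpy, scipy, OpenCV 4.12 (cv2) and the standard library are available. Lean on these libraries where they do the work, as an engineer would, in place of code of your own. Each camera call takes 0.05 s, during which the arm holds its last target. There are 200 camera calls.

## Working session

There is one attempt and no reset: what is moved stays moved. The work goes in short steps, Python scripts to look and compute and a tool call to move; the robot and the scene stay as the last step left them, time stands still between calls to the robot, and variables do not carry over. Pictures are saved under pics/ and viewed, about 8 in all and at most 12, crops included, and the job is handed in when it is done.

Besides the shell and the picture viewer there is one more tool, called as name(argument=value, ...), one argument or row to a line, values as JSON. play_rows: Moves the arm, as the interface text tells. Its arguments: {"type":"object","properties":{"commands":{"type":"array","items":{"type":"object","properties":{"delta_rot":{"type":"array","items":{"type":"number","minimum":-1,"maximum":1}},"travel":{"type":"array","items":{"type":"number","minimum":-1,"maximum":1}},"gripper":{"type":"number"}}}},"force":{"type":"number"}},"required":["commands"]}

```bash
mkdir -p pics
cat > h.py <<'E'
import numpy as np, cv2
from scipy.spatial.transform import Rotation as R
from plant import r, viewer
def Rm(s):
    a=np.array(s["attitude"],float)
    return a if a.shape==(3,3) else R.from_quat(a).as_matrix()
def cloud(s):
    z=s["z_map"]; v,u=np.mgrid[:z.shape[0],:z.shape[1]]
    p=np.stack([(u-s["cx"])/s["fx"]*z,-(v-s["cy"])/s["fy"]*z,-z],-1)
    return p@Rm(s).T+np.array(s["origin"])
def save(s,n): cv2.imwrite("pics/"+n,cv2.cvtColor(s["color"],cv2.COLOR_RGB2BGR))
E
python3 - <<'E'
from h import *
print(r.get_state())
for c in ["scene","top"]:
    s=viewer.snapshot(c); save(s,c+"0.png"); P=cloud(s)
    print(c,s["origin"],s["attitude"],s["fx"],[k for k in s])
    for l in ["nail_tin_center","marking_box","lid_tab","box_hinge","sanding_block_center","hole_plug_0_center","hole_plug_1_center"]:
        for d in viewer.pinpoint(c,l)[:3]:
            u,v=np.round(d["at"]).astype(int)
            print(l,round(d["conf"],2),[u,v],P[v,u].round(3) if 0<=v<420 and 0<=u<560 else None)
    for l in ["nail_tin_center","marking_box"]:
        for d in viewer.outline_of(c,l)[:3]:
            m=d["pixels"]&(s["z_map"]>0);q=P[m]
            print("outline",l,round(d["conf"],2),d["at"],m.sum(),np.percentile(q,[2,50,98],axis=0).round(3).tolist())
E
```

```text
{'clock': 0.0, 'q': array([-1.10721093,  0.68998864, -0.1945172 ,  1.56634234,  0.15730425,
        0.90249752, -0.2151065 ]), 'qd': array([-5.35210892e-05,  5.92411010e-05, -6.75270328e-04, -7.03992033e-04,
       -6.48741729e-04,  5.36759116e-04,  3.94085289e-04]), 'joint_torque': array([ 1.07655669e-04, -5.27546203e+01, -1.26692399e+00, -1.53429937e+01,
       -5.26827865e-02,  6.49723137e-03,  1.51770973e-04]), 'tool_pos': array([0.26020297, 0.56756296, 0.23790766]), 'eef_rot': array([ 2.13202045e-01,  9.77007696e-01, -9.12444546e-04, -1.30287456e-04]), 'contact_force': array([0.31153513, 0.33759081, 0.629428  ]), 'moment': array([ 0.04096019, -0.01217358,  0.06210722]), 'opening': 0.9978553667435174}
scene [ 0.09950962 -0.1353448   0.69319303] [ 0.33538475 -0.14549158 -0.36459641  0.8563987 ] 390.8116713654367 ['color', 'z_map', 'fx', 'fy', 'cx', 'cy', 'origin', 'attitude']
nail_tin_center 0.92 [np.int64(288), np.int64(249)] [0.481 0.211 0.033]
nail_tin_center 0.63 [np.int64(241), np.int64(154)] [0.592 0.478 0.079]
nail_tin_center 0.58 [np.int64(198), np.int64(221)] [0.396 0.409
[... 1772 characters left out ...]
1 0.04 ]
sanding_block_center 0.3 [np.int64(377), np.int64(202)] [0.516 0.006 0.022]
hole_plug_0_center 0.61 [np.int64(373), np.int64(203)] [0.514 0.015 0.017]
hole_plug_1_center 0.78 [np.int64(366), np.int64(165)] [0.614 0.03  0.015]
outline nail_tin_center 0.93 [178.9, 157.1] 954 [[0.588, 0.467, 0.003], [0.627, 0.508, 0.042], [0.659, 0.539, 0.087]]
outline nail_tin_center 0.77 [217.4, 249.4] 862 [[0.352, 0.368, 0.001], [0.387, 0.41, 0.031], [0.421, 0.439, 0.088]]
outline nail_tin_center 0.7 [301.6, 216.9] 763 [[0.436, 0.17, 0.001], [0.476, 0.203, 0.025], [0.507, 0.239, 0.087]]
outline marking_box 0.82 [271.0, 180.6] 3825 [[0.471, 0.187, 0.002], [0.563, 0.273, 0.072], [0.659, 0.359, 0.076]]
```

Run:
```python
from h import *
a=cv2.imread("pics/scene0.png");b=cv2.imread("pics/top0.png")
cv2.imwrite("pics/scene0b.png",cv2.resize(a,(800,600)))
for c in ["scene","top"]:
    s=viewer.snapshot(c);P=cloud(s);x,y,z=P[...,0],P[...,1],P[...,2]
    m=(s["z_map"]>0)&(z>.066)&(z<.078)&(x>.42)&(x<.72)&(y>.12)&(y<.42)
    # drop tin
    m&=np.hypot(x-.470,y-.205)>.045
    n,l,st,_=cv2.connectedComponentsWithStats(m.astype(np.uint8)); k=1+st[1:,4].argmax()
    q=P[l==k]; (cx,cy),(w,h),ang=cv2.minAreaRect((q[:,:2]*1000).astype(np.float32)); print(c,len(q),cx,cy,w,h,ang,cv2.boxPoints(((cx,cy),(w,h),ang)).round().tolist())
    t=(s["z_map"]>0)&(z>.080)&(z<.095)&(np.hypot(x-.47,y-.205)<.06)
    print("tin rim",cv2.minEnclosingCircle((P[t][:,:2]*1000).astype(np.float32)),t.sum())
    for (px,py) in [(.494,.511)]:
        t=(s["z_map"]>0)&(z>.03)&(z<.045)&(np.hypot(x-px,y-py)<.09)
        print("block",cv2.boxPoints(cv2.minAreaRect((P[t][:,:2]*1000).astype(np.float32))).round().tolist())
```

```text
scene 3313 562.2160034179688 271.70306396484375 118.75466918945312 205.83425903320312 51.13396453857422 [[445.0, 290.0], [605.0, 161.0], [680.0, 253.0], [519.0, 383.0]]
tin rim ((469.28729248046875, 205.19427490234375), 38.163570404052734) 169
block [[458.0, 468.0], [515.0, 453.0], [543.0, 562.0], [486.0, 576.0]]
top 3691 564.8820190429688 271.50946044921875 117.67550659179688 206.03268432617188 51.42884063720703 [[448.0, 290.0], [609.0, 161.0], [682.0, 253.0], [521.0, 382.0]]
tin rim ((471.8694152832031, 204.6471405029297), 37.687904357910156) 103
block [[461.0, 468.0], [519.0, 453.0], [546.0, 560.0], [488.0, 575.0]]
```

View pics/scene0b.png

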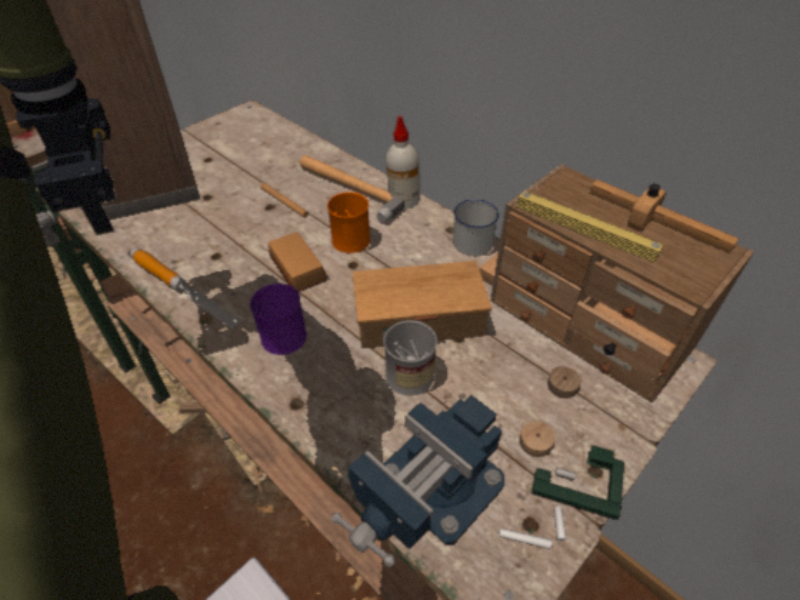

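View pics/top0.png

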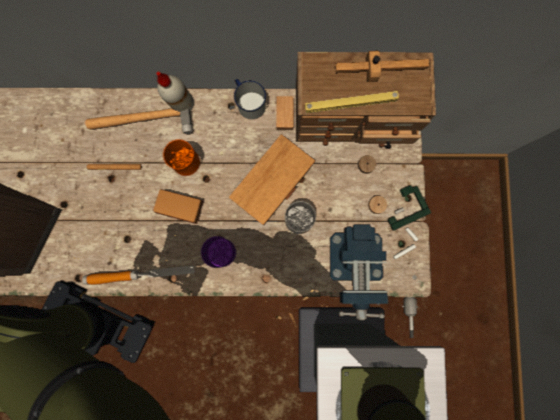

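The grey tin of nails (410,355 in the first view) stands in front of the box, with the vise to its right and the purple tin well to its left. So I'll push it towards the box's +y, which takes about 120 mm. First I'll check heights around the approach.

```bash
cat >> h.py <<'E'
O=np.array([.5635,.2716]); A=np.radians(51.2); XB=np.array([np.cos(A),np.sin(A)]); YB=np.array([-XB[1],XB[0]])
def tobox(p): d=np.asarray(p)[...,:2]-O; return np.stack([d@XB,d@YB],-1)
def fbox(x,y): return O+x*XB+y*YB
def tool(target,yaw_y=None,zdir=None):
    s=r.get_state(); T=R.from_quat(s["eef_rot"]); d=T.inv().apply(np.array(target)-s["tool_pos"])
    out=[(d/.15).round(3)]
    if zdir is not None:
        z=np.array(zdir,float);z/=np.linalg.norm(z)
        for sg in (1,-1):
            y=np.array(list(yaw_y)+[0])*sg; M=np.stack([np.cross(y,z),y,z],1)
            out.append(((T.inv()*R.from_matrix(M)).as_rotvec()/np.pi).round(4))
    return out
E
python3 - <<'E'
from h import *
s=viewer.snapshot("top");P=cloud(s);b=tobox(P);z=P[...,2];ok=s["z_map"]>0
print("max height mm, rows xb, cols yb -200..200 step 40")
for x in range(-300,61,40):
    print(x,[int(1000*z[ok&(abs(b[...,0]*1000-x)<20)&(abs(b[...,1]*1000-y)<20)].max(initial=0)) for y in range(-200,201,40)])
s=r.get_state();print(tobox(s["tool_pos"]))
print(fbox(-.110,-.045),fbox(-.110,.150),tool([*fbox(-.110,-.045),.2],XB,[0,0,-1]))
E
```

```text
max height mm, rows xb, cols yb -200..200 step 40
-300 [21, 14, 20, 20, 122, 125, 123, 123, 125, 0, 0]
-260 [22, 23, 24, 81, 103, 125, 125, 24, 5, 5, 0]
-220 [4, 22, 23, 4, 104, 103, 121, 12, 5, 5, 4]
-180 [24, 20, 5, 5, 4, 12, 6, 5, 5, 5, 5]
-140 [133, 22, 7, 6, 5, 88, 89, 86, 5, 5, 5]
-100 [206, 8, 5, 4, 5, 88, 88, 88, 6, 6, 5]
-60 [229, 198, 73, 75, 75, 87, 87, 75, 72, 4, 88]
-20 [229, 229, 74, 77, 77, 76, 77, 77, 75, 5, 88]
20 [210, 229, 209, 76, 76, 76, 77, 77, 76, 4, 89]
60 [209, 209, 73, 76, 77, 77, 76, 76, 74, 6, 4]
[0.04122714 0.42203111]
[0.52964379 0.15767565] [0.37767289 0.2798634 ] [array([-2.772, -1.74 ,  0.258]), array([ 0.    , -0.    ,  0.0788]), array([ 0.    ,  0.    , -0.9212])]
```

play_rows(
  commands=[
    {"delta_rot":[0,0,0.1],"travel":[-0.3,-0.2,0],"gripper":-1},
    {"delta_rot":[0,0,0.3],"travel":[-0.6,-0.4,0],"gripper":-1},
    {"delta_rot":[0,0,0.579],"travel":[-0.92,-0.58,0],"gripper":-1},
    {"delta_rot":[0,0,0.579],"travel":[-0.92,-0.58,0],"gripper":-1},
    {"delta_rot":[0,0,0.579],"travel":[-0.92,-0.58,0],"gripper":-1},
    {"delta_rot":[0,0,0.579],"travel":[-0.92,-0.58,0],"gripper":-1},
    {"delta_rot":[0,0,0.579],"travel":[-0.92,-0.58,0],"gripper":-1},
    {"delta_rot":[0,0,0.579],"travel":[-0.92,-0.58,0],"gripper":-1},
    {"delta_rot":[0,0,0.579],"travel":[-0.92,-0.58,0],"gripper":-1},
    {"delta_rot":[0,0,0.579],"travel":[-0.92,-0.58,0],"gripper":-1},
    {"delta_rot":[0,0,0.579],"travel":[-0.92,-0.58,0],"gripper":-1},
    {"delta_rot":[0,0,0.579],"travel":[-0.92,-0.58,0],"gripper":-1},
  ],
)

```text
clock: 2.65
tool_pos: [0.3495, 0.4317, 0.2387]
eef_rot: [0.901, 0.433, 0.0, -0.0]
contact_force: [-0.9, -1.2, -0.6]
opening: 0.004
```

Run:
```python
from h import *
s=r.get_state();print(s["clock"],s["q"].round(2),s["tool_pos"],tobox(s["tool_pos"]),R.from_quat(s["eef_rot"]).as_matrix().round(3).tolist())
print(tool([*fbox(-.110,-.042),.2],YB,[0,0,-1]))
```

```text
2.65 [-1.17  0.62  0.32  1.79 -0.27  0.77 -1.38] [0.34951319 0.43171492 0.23873717] [-0.00930131  0.26709667] [[0.625, 0.78, -0.0], [0.78, -0.625, 0.0], [0.0, -0.0, -1.0]]
[array([-0.675,  2.06 ,  0.258]), array([ 0.000e+00, -1.000e-04, -9.995e-01]), array([-0.0001, -0.    ,  0.0005])]
```

play_rows(
  commands=[
    {"delta_rot":[0,0,0],"travel":[-0.34,1.0,0],"gripper":-1},
    {"delta_rot":[0,0,0],"travel":[-0.34,1.0,0],"gripper":-1},
    {"delta_rot":[0,0,0],"travel":[-0.34,1.0,0],"gripper":-1},
    {"delta_rot":[0,0,0],"travel":[-0.34,1.0,0],"gripper":-1},
  ],
)

```text
clock: 3.15
tool_pos: [0.4364, 0.2946, 0.2391]
eef_rot: [0.903, 0.429, 0.0, 0.001]
contact_force: [-0.3, -0.1, -0.7]
opening: 0.008
```

play_rows(
  commands=[
    {"delta_rot":[0,0,0],"travel":[-0.335,1.0,0],"gripper":-1},
    {"delta_rot":[0,0,0],"travel":[-0.335,1.0,0],"gripper":-1},
    {"delta_rot":[0,0,0],"travel":[-0.335,1.0,0],"gripper":-1},
    {"delta_rot":[0,0,0],"travel":[-0.335,1.0,0],"gripper":-1},
  ],
)

```text
clock: 3.65
tool_pos: [0.521, 0.1629, 0.2389]
eef_rot: [0.903, 0.43, 0.0, 0.0]
contact_force: [-1.5, 0.9, -0.3]
opening: 0.006
```

Run:
```python
from h import *
s=r.get_state();print(s["clock"],s["q"].round(2),s["tool_pos"],tobox(s["tool_pos"]))
print(tool([*fbox(-.110,-.042),.035],YB,[0,0,-1]))
s=viewer.snapshot("scene");save(s,"s1.png")
```

```text
3.65 [-0.55  0.6   0.27  1.82 -0.22  0.75 -0.84] [0.52097542 0.16288707 0.23885503] [-0.11137017 -0.03497891]
[array([0.009, 0.045, 1.359]), array([-2.000e-04, -5.000e-04,  9.988e-01]), array([ 0.0003, -0.0001, -0.0012])]
```

View pics/s1.png

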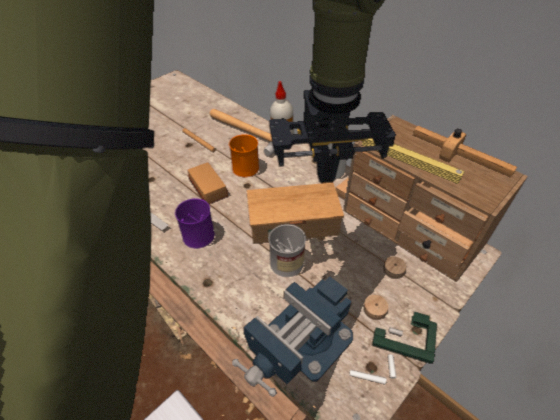

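play_rows(
  commands=[
    {"delta_rot":[0,0,-0.001],"travel":[0.01,0.05,0.4],"gripper":-1},
    {"delta_rot":[0,0,-0.001],"travel":[0.01,0.05,0.7],"gripper":-1},
    {"delta_rot":[0,0,-0.001],"travel":[0.01,0.05,1.0],"gripper":-1},
    {"delta_rot":[0,0,-0.001],"travel":[0.01,0.05,1.0],"gripper":-1},
    {"delta_rot":[0,0,-0.001],"travel":[0.01,0.05,1.0],"gripper":-1},
  ],
)

```text
clock: 4.32
tool_pos: [0.5269, 0.1628, 0.09]
eef_rot: [0.901, 0.434, 0.001, -0.0]
contact_force: [0.3, -0.2, 1.3]
opening: 0.004
```

play_rows(
  commands=[
    {"delta_rot":[0,0,0],"travel":[0,0,0.12],"gripper":-1},
    {"delta_rot":[0,0,0],"travel":[0,0,0.24],"gripper":-1},
    {"delta_rot":[0,0,0],"travel":[0,0,0.34],"gripper":-1},
    {"delta_rot":[0,0,0],"travel":[0,0,0.34],"gripper":-1},
    {"delta_rot":[0,0,0],"travel":[0,0,0.34],"gripper":-1},
  ],
)

```text
clock: 4.95
tool_pos: [0.5266, 0.1609, 0.0377]
eef_rot: [0.901, 0.433, -0.0, 0.0]
contact_force: [-0.2, 0.2, 0.6]
opening: 0.002
```

Run:
```python
from h import *
s=r.get_state();print(s["clock"],s["q"].round(2),s["tool_pos"],tobox(s["tool_pos"]),s["contact_force"])
print(tool([*fbox(-.110,.09),.035],YB,[0,0,-1]))
for c in ("scene","top"):
    s=viewer.snapshot(c);P=cloud(s);x,y,z=np.moveaxis(P,-1,0)
    t=(s["z_map"]>0)&(z>.080)&(z<.0905)&(np.hypot(x-.47,y-.205)<.042)
    cc=cv2.minEnclosingCircle((P[t][:,:2]*1000).astype(np.float32));print(cc,t.sum(),tobox(np.array(cc[0])/1000))
```

```text
4.95 [-0.45  0.92  0.12  1.93 -0.32  0.31 -0.75] [0.52663959 0.16093561 0.03767187] [-0.10934183 -0.04061601] [-0.19761642  0.19627551  0.59588542]
[array([-0.002, -0.871,  0.018]), array([-0.    ,  0.    , -0.9993]), array([0.    , 0.    , 0.0007])]
((468.7162780761719, 204.4287567138672), 37.66672134399414) 112 [-0.11174094  0.0317788 ]
((470.4804992675781, 207.15016174316406), 37.21858215332031) 34 [-0.10851458  0.03210911]
```

play_rows(
  commands=[
    {"delta_rot":[0,0,0],"travel":[0,-0.03,0],"gripper":-1},
    {"delta_rot":[0,0,0],"travel":[0,-0.06,0],"gripper":-1},
    {"delta_rot":[0,0,0],"travel":[0,-0.09,0],"gripper":-1},
    {"delta_rot":[0,0,0],"travel":[0,-0.12,0],"gripper":-1},
    {"delta_rot":[0,0,0],"travel":[0,-0.15,0],"gripper":-1},
    {"delta_rot":[0,0,0],"travel":[0,-0.18,0],"gripper":-1},
    {"delta_rot":[0,0,0],"travel":[0,-0.21,0],"gripper":-1},
    {"delta_rot":[0,0,0],"travel":[0,-0.24,0],"gripper":-1},
    {"delta_rot":[0,0,0],"travel":[0,-0.27,0],"gripper":-1},
    {"delta_rot":[0,0,0],"travel":[0,-0.3,0],"gripper":-1},
    {"delta_rot":[0,0,0],"travel":[0,-0.33,0],"gripper":-1},
    {"delta_rot":[0,0,0],"travel":[0,-0.36,0],"gripper":-1},
  ],
)

```text
clock: 6.55
tool_pos: [0.4854, 0.1945, 0.0381]
eef_rot: [0.902, 0.433, 0.001, 0.001]
contact_force: [4.7, -3.4, 5.4]
opening: 0.002
```

```bash
cat > t.py <<'E'
from h import *
s=r.get_state();print(s["clock"],s["tool_pos"],tobox(s["tool_pos"]),s["contact_force"])
s=viewer.snapshot("scene");save(s,"s2.png");P=cloud(s);b=tobox(P);z=P[...,2]
t=(s["z_map"]>0)&(z>.078)&(z<.0905)&(b[...,0]<-.06)&(b[...,0]>-.16)&(b[...,1]>.01)&(b[...,1]<.2)
p=P[t];m,_=cv2.findContours(t.astype(np.uint8),0,2)[:2]
cc=cv2.minEnclosingCircle((p[:,:2]*1000).astype(np.float32));print(cc,t.sum(),tobox(np.array(cc[0])/1000))
E
python3 t.py
```

```text
6.55 [0.4853982  0.19452501 0.03806864] [-0.10900635  0.01257222] [ 4.68991203 -3.379681    5.43504405]
((447.78607177734375, 221.6703643798828), 48.42282485961914) 135 [-0.11141885  0.05889416]
```

```bash
python3 -c "
import cv2;a=cv2.imread('pics/s2.png');cv2.imwrite('pics/s2c.png',cv2.resize(a[120:320,180:380],(800,600)[:1]*1+(600,) if 0 else (600,600),interpolation=2))"
```

```text
(no output)
```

View pics/s2c.png

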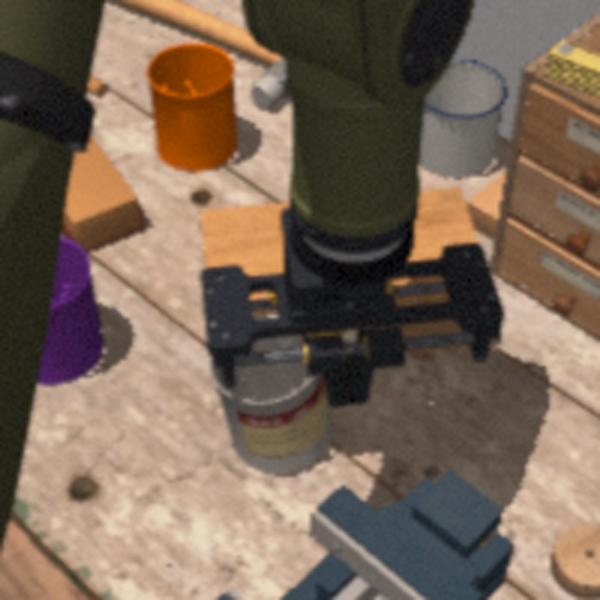

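play_rows(
  commands=[
    {"delta_rot":[0,0,0],"travel":[0,0.03,0],"gripper":-1},
    {"delta_rot":[0,0,0],"travel":[0,0.05,0],"gripper":-1},
    {"delta_rot":[0,0,0],"travel":[0,0.05,0],"gripper":-1},
  ],
)

```text
clock: 6.98
tool_pos: [0.4898, 0.19, 0.0373]
eef_rot: [0.901, 0.433, -0.001, -0.0]
contact_force: [0.3, -0.1, 0.5]
opening: 0.004
```

play_rows(
  commands=[
    {"delta_rot":[0,0,0],"travel":[0,0,-0.04],"gripper":-1},
    {"delta_rot":[0,0,0],"travel":[0,0,-0.05],"gripper":-1},
    {"delta_rot":[0,0,0],"travel":[0,0,-0.05],"gripper":-1},
  ],
)

```text
clock: 7.35
tool_pos: [0.4904, 0.1902, 0.0455]
eef_rot: [0.901, 0.433, 0.0, 0.0]
contact_force: [0.4, -1.3, 0.7]
opening: 0.004
```

play_rows(
  commands=[
    {"delta_rot":[0,0,0],"travel":[0,-0.03,0],"gripper":-1},
    {"delta_rot":[0,0,0],"travel":[0,-0.06,0],"gripper":-1},
    {"delta_rot":[0,0,0],"travel":[0,-0.09,0],"gripper":-1},
    {"delta_rot":[0,0,0],"travel":[0,-0.12,0],"gripper":-1},
    {"delta_rot":[0,0,0],"travel":[0,-0.15,0],"gripper":-1},
  ],
)

```text
clock: 7.98
tool_pos: [0.4734, 0.204, 0.0455]
eef_rot: [0.901, 0.433, 0.001, 0.0]
contact_force: [4.7, -3.4, 4.9]
opening: 0.003
```

```bash
python3 t.py
```

```text
7.975 [0.47339907 0.20404807 0.04550245] [-0.10910337  0.02789077] [ 4.70929732 -3.39929444  4.88164525]
((439.2208557128906, 224.64358520507812), 54.078468322753906) 189 [-0.1144687   0.06743239]
```

play_rows(
  commands=[
    {"delta_rot":[0,0,0],"travel":[0,-0.03,0],"gripper":-1},
    {"delta_rot":[0,0,0],"travel":[0,-0.06,0],"gripper":-1},
    {"delta_rot":[0,0,0],"travel":[0,-0.09,0],"gripper":-1},
    {"delta_rot":[0,0,0],"travel":[0,-0.12,0],"gripper":-1},
    {"delta_rot":[0,0,0],"travel":[0,-0.15,0],"gripper":-1},
    {"delta_rot":[0,0,0],"travel":[0,-0.18,0],"gripper":-1},
    {"delta_rot":[0,0,0],"travel":[0,-0.21,0],"gripper":-1},
    {"delta_rot":[0,0,0],"travel":[0,-0.24,0],"gripper":-1},
  ],
)

```text
clock: 9.02
tool_pos: [0.4453, 0.2264, 0.0455]
eef_rot: [0.902, 0.433, 0.001, 0.0]
contact_force: [4.2, -2.9, 5.9]
opening: 0.007
```

```bash
python3 t.py
python3 - <<'E'
from h import *
s=viewer.snapshot("top");save(s,"t3.png");P=cloud(s);b=tobox(P);z=P[...,2]
a=cv2.imread('pics/s2.png')[120:320,150:350];c=cv2.imread('pics/t3.png')[130:330,180:380]
cv2.imwrite('pics/c3.png',cv2.resize(np.hstack([a,c]),(800,400),interpolation=2))
E
```

```text
9.025 [0.44528797 0.22636118 0.04547509] [-0.10932844  0.0637803 ] [ 4.24557265 -2.9450196   5.88531822]
((411.5284423828125, 247.83868408203125), 53.91468048095703) 183 [-0.11374405  0.10354827]
```

View pics/c3.png

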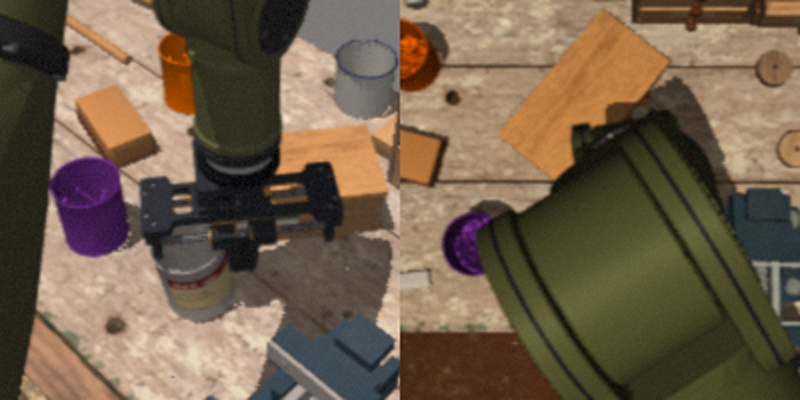

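play_rows(
  commands=[
    {"delta_rot":[0,0,0],"travel":[0,-0.03,0],"gripper":-1},
    {"delta_rot":[0,0,0],"travel":[0,-0.06,0],"gripper":-1},
    {"delta_rot":[0,0,0],"travel":[0,-0.09,0],"gripper":-1},
    {"delta_rot":[0,0,0],"travel":[0,-0.12,0],"gripper":-1},
    {"delta_rot":[0,0,0],"travel":[0,-0.15,0],"gripper":-1},
    {"delta_rot":[0,0,0],"travel":[0,-0.18,0],"gripper":-1},
    {"delta_rot":[0,0,0],"travel":[0,-0.21,0],"gripper":-1},
    {"delta_rot":[0,0,0],"travel":[0,-0.24,0],"gripper":-1},
    {"delta_rot":[0,0,0],"travel":[0,-0.26,0],"gripper":-1},
    {"delta_rot":[0,0,0],"travel":[0,-0.26,0],"gripper":-1},
  ],
)

```text
clock: 10.38
tool_pos: [0.414, 0.2509, 0.0453]
eef_rot: [0.901, 0.433, 0.0, 0.0]
contact_force: [3.7, -2.3, 4.8]
opening: 0.003
```

play_rows(
  commands=[
    {"delta_rot":[0,0,0],"travel":[0,0.05,0],"gripper":-1},
    {"delta_rot":[0,0,0],"travel":[0,0.2,0],"gripper":-1},
    {"delta_rot":[0,0,0],"travel":[0,0.5,0],"gripper":-1},
    {"delta_rot":[0,0,0],"travel":[0,0.66,0],"gripper":-1},
    {"delta_rot":[0,0,0],"travel":[0,0.66,0],"gripper":-1},
  ],
)

```text
clock: 11.0
tool_pos: [0.4917, 0.1879, 0.0447]
eef_rot: [0.902, 0.432, -0.001, -0.0]
contact_force: [-0.5, 0.4, 0.4]
opening: 0.003
```

```bash
python3 t.py
python3 - <<'E'
from h import *
z=lambda d:[*(np.cos(np.radians(d))*XB),-np.sin(np.radians(d))]
s=r.get_state();print(s["q"].round(2))
print(tool([*fbox(-.16,0),.12],YB,z(35)))
E
```

```text
11.0 [0.49165374 0.18788159 0.04474408] [-0.11026408  0.00353424] [-0.5061771   0.44391656  0.41128258]
((415.88421630859375, 246.09544372558594), 87.89552307128906) 230 [-0.11237328  0.09906133]
[-0.52  0.89  0.11  2.   -0.35  0.27 -0.79]
[array([-0.333,  0.035, -0.502]), array([-0.4623, -0.0016, -0.8865]), array([-1.10e-03,  3.06e-01,  2.00e-04])]
```

play_rows(
  commands=[
    {"delta_rot":[0,0,0],"travel":[0,0,-0.4],"gripper":-1},
    {"delta_rot":[0,0,0],"travel":[-0.2,0.02,-0.8],"gripper":-1},
    {"delta_rot":[0,0.06,0],"travel":[-0.33,0.02,-1.0],"gripper":-1},
    {"delta_rot":[0,0.12,0],"travel":[-0.33,0.02,-1.0],"gripper":-1},
    {"delta_rot":[0,0.18,0],"travel":[-0.33,0.02,-1.0],"gripper":-1},
    {"delta_rot":[0,0.24,0],"travel":[-0.33,0.02,-1.0],"gripper":-1},
    {"delta_rot":[0,0.278,0],"travel":[-0.33,0.02,-1.0],"gripper":-1},
    {"delta_rot":[0,0.278,0],"travel":[-0.33,0.02,-1.0],"gripper":-1},
    {"delta_rot":[0,0.278,0],"travel":[-0.33,0.02,-1.0],"gripper":-1},
    {"delta_rot":[0,0.278,0],"travel":[-0.33,0.02,-1.0],"gripper":-1},
  ],
)

```text
clock: 12.3
tool_pos: [0.4108, 0.0896, 0.3577]
eef_rot: [0.814, 0.404, 0.364, -0.203]
contact_force: [0.6, -0.4, 0.5]
opening: 0.006
```

```bash
cat > st.py <<'E'
from h import *
import sys
s=r.get_state();print(s["clock"],s["q"].round(2),s["tool_pos"].round(4),tobox(s["tool_pos"]).round(4),"F",s["contact_force"].round(1))
M=R.from_quat(s["eef_rot"]).as_matrix(); print("tilt below horiz",np.degrees(np.arcsin(-M[2,2])), "zdir box",(M[:2,2]@XB).round(3),(M[:2,2]@YB).round(3),"y",(M[:2,1]@YB).round(3),M[2,1].round(3))
d=lambda a:[*(np.cos(np.radians(a))*XB),-np.sin(np.radians(a))]
if len(sys.argv)>1:
    x,y,z,a=map(float,sys.argv[1:5]); print(tool([*fbox(x,y),z],YB,d(a)))
E
python3 st.py -.085 0 .052 40
python3 - <<'E'
from h import *
s=viewer.snapshot("scene");save(s,"s4.png");P=cloud(s);b=tobox(P);z=P[...,2]
t=(s["z_map"]>0)&(z>.080)&(z<.092)&(b[...,0]<-.06)&(b[...,0]>-.16)&(b[...,1]>.1)&(b[...,1]<.22)
cc=cv2.minEnclosingCircle((P[t][:,:2]*1000).astype(np.float32));print(cc,t.sum(),tobox(np.array(cc[0])/1000))
for c in ("scene","top"):
  if c=="top": s=viewer.snapshot(c);P=cloud(s)
  for l in ("lid_tab","nail_tin_center"):
    for d in viewer.pinpoint(c,l)[:3]:
        u,v=np.round(d["at"]).astype(int);print(c,l,d["conf"],u,v,P[v,u],tobox(P[v,u]))
E
```

```text
12.3 [ 1.17  0.59 -1.47  2.42 -1.    0.04  0.26] [0.4108 0.0896 0.3577] [-0.2376  0.005 ] F [ 0.6 -0.4  0.5]
tilt below horiz 40.731565897442714 zdir box 0.756 0.057 y -0.998 -0.035
[array([-0.878,  0.151,  2.097]), array([-0.007 , -0.0285, -0.9989]), array([-0.0182,  0.0045,  0.0007])]
((377.70184326171875, 279.0467224121094), 38.01353073120117) 171 [-0.11061832  0.1494657 ]
scene lid_tab 0.71 300 223 [0.53230461 0.22416964 0.06486571] [-0.05651143 -0.00540829]
scene nail_tin_center 0.72 200 224 [0.37720747 0.36993072 0.07318995] [-0.04009875  0.20679925]
scene nail_tin_center 0.63 240 159 [0.59128909 0.4830937  0.06070231] [0.18223782 0.11086567]
scene nail_tin_center 0.6 231 258 [0.359628   0.24881072 0.08323877] [-0.14550752  0.14460533]
top lid_tab 0.67 294 192 [5.44648344e-01 2.17984683e-01 2.59973243e-04] [-0.05359697 -0.01890375]
top nail_tin_center 0.83 270 254 [0.38240948 0.27957712 0.00546131] [-0.10725514  0.14612921]
top nail_tin_center 0.83 220 253 [0.38454001 0.40812581 0.0038696 ] [-0.00573726  0.22501791]
top nail_tin_center 0.66 179 159 [0.626985   0.51755505 0.02110685] [0.23146205 0.1046401 ]
```

View pics/s4.png

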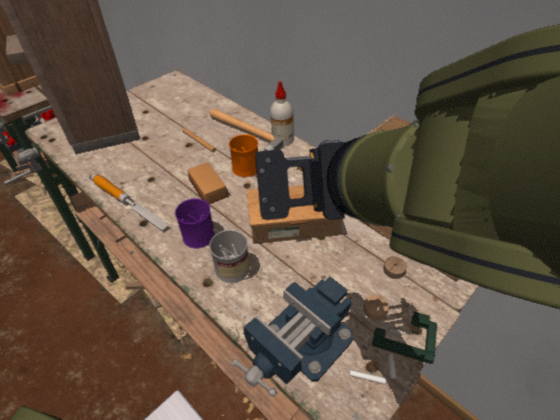

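The tin stands upright at yb≈150 mm (230,258), clear of the box. But the tilt drove q3, q5 and q6 to their limits. I'll fit the arm's kinematics from the logged states and find a posture that can tilt outwards.

```bash
cat > kin.py <<'E'
from h import *
from scipy.optimize import least_squares
import itertools
S=r.get_state()
D=[([-1.10721093,.68998864,-.1945172,1.56634234,.15730425,.90249752,-.2151065],[.26020297,.56756296,.23790766],[.2132,.977,-.0009,-.0001]),
([-1.17,.62,.32,1.79,-.27,.77,-1.38],[.34951,.43171,.23874],[.901,.433,0,0]),
([-.55,.6,.27,1.82,-.22,.75,-.84],[.52098,.16289,.23886],[.903,.43,0,0]),
([-.45,.92,.12,1.93,-.32,.31,-.75],[.52664,.16094,.03767],[.901,.433,0,0]),
([-.52,.89,.11,2.,-.35,.27,-.79],[.49165,.18788,.04474],[.902,.432,-.001,0]),
([1.17,.59,-1.47,2.42,-1.,.04,.26],[.4108,.0896,.3577],[.814,.404,.364,-.203])]
def fk(q,p,sg):
    # p: d1,d3,d5,d7 ; x offsets a1..a4 ; q7 offset
    T=np.eye(3);t=np.zeros(3)
    ax="zyzyzyz"; off=[(0,0,0),(p[4],0,p[0]),(p[5],0,p[1]*.5),(p[6],0,p[1]*.5),(p[7],0,p[2]*.5),(0,0,p[2]*.5),(p[8],0,p[3]*.5)]
    for i in range(7):
        t=t+T@np.array(off[i]); T=T@R.from_euler(ax[i],sg[i]*q[i]+(p[9] if i==6 else 0)).as_matrix()
    return t+T@np.array([0,0,p[3]*.5]),T
def res(p,sg):
    e=[]
    for q,x,o in D:
        t,T=fk(q,p,sg); e+=list((t-x)/.01)+list((R.from_matrix(T).inv()*R.from_quat(o)).as_rotvec()/.02)
    return np.array(e+list(p[4:9]*5))
if __name__=="__main__":
    best=[]
    for a,b,c,d in itertools.product([1,-1],[1,-1],[1,-1],[0,np.pi/2,-np.pi/2,np.pi]):
        for s7 in(1,-1):
            sg=[-1,1,a,1,b,1,s7]
            f=least_squares(res,[.3,.4,.4,.3,0,0,0,0,0,d],args=(sg,),loss="soft_l1",max_nfev=200)
            best.append((f.cost,sg,f.x))
    best.sort(key=lambda k:k[0])
    for k in best[:3]: print(round(k[0],2),k[1],k[2].round(3).tolist())
    for q,x,o in D:
        t,T=fk(q,best[0][2],best[0][1]);print((t-x).round(3),(R.from_matrix(T).inv()*R.from_quat(o)).magnitude().round(3))
    np.save("p.npy",best[0][2]);np.save("sg.npy",best[0][1])
E
python3 kin.py
```

```text
9.57 [-1, 1, -1, 1, -1, 1, -1] [0.27, 0.649, 0.332, 0.278, -0.144, 0.013, 0.013, 0.043, -0.112, 1.573]
9.57 [-1, 1, -1, 1, -1, 1, -1] [0.27, 0.649, 0.332, 0.278, -0.144, 0.013, 0.013, 0.043, -0.112, 1.573]
9.57 [-1, 1, -1, 1, -1, 1, -1] [0.27, 0.649, 0.332, 0.278, -0.144, 0.013, 0.013, 0.043, -0.112, -4.71]Traceback (most recent call last):
  File "kin.py", line 33, in <module>
    t,T=fk(q,best[0][2],best[0][1]);print((t-x).round(3),(R.from_matrix(T).inv()*R.from_quat(o)).magnitude().round(3))
                                                         ^^^^^^^^^^^^^^^^^^^^^^^^^^^^^^^^^^^^^^^^^^^^^^^^^^^^^^^^^
AttributeError: 'float' object has no attribute 'round'
```

```bash
sed -i 's/,(R.from_matrix(T).inv()\*R.from_quat(o)).magnitude().round(3))/,(R.from_matrix(T).inv()*R.from_quat(o)).magnitude())/' kin.py
sed -i 's/^\(\[*\)*S=r.get_state()/S=r.get_state()/; s/^def fk/D[-1]=(S["q"],S["tool_pos"],S["eef_rot"])\ndef fk/' kin.py
python3 kin.py | tail -6
cat > ik.py <<'E'
from kin import *
p=np.load("p.npy");sg=np.load("sg.npy")
lo=np.array([-3.01,-.46,-1.47,.13,-1,.04,-2.66]);hi=np.array([3.01,2.08,1.51,2.56,4.14,2.09,2.66])
def goal(x,y,z,a,s):
    zd=np.array([*(np.cos(a)*XB),-np.sin(a)]);yd=np.array([*YB,0])*s
    return np.array([*fbox(x,y),z]),np.stack([np.cross(yd,zd),yd,zd],1)
def err(q,g,q0,w=.0):
    t,T=fk(q,p,sg);return np.concatenate([(t-g[0])*10,(R.from_matrix(T).inv()*R.from_matrix(g[1])).as_rotvec()*2,w*(q-q0)])
def solve(g,q0,w=.02):
    f=least_squares(err,np.clip(q0,lo+1e-3,hi-1e-3),bounds=(lo,hi),args=(g,q0,w));return f.x,np.linalg.norm(err(f.x,g,q0,0))
E
python3 - <<'E'
from ik import *
rng=np.random.default_rng(0)
for s in (1,-1):
  for a in (40,60):
    sol=[]
    for _ in range(40):
        q0=rng.uniform(lo,hi);q,e=solve(goal(-.07,0,.052,np.radians(a),s),q0,0)
        if e<.01: sol.append(q.round(2).tolist())
    print(s,a,len(sol));[print("  ",q) for q in sol[:9]]
E
```

```text
[-0.067  0.029 -0.002] 0.0012272892112265266
[-0.002 -0.001  0.001] 0.007153947265687251
[-0.006  0.001  0.003] 0.004589998424036154
[-0.002  0.005 -0.002] 0.005089612106631173
[-0.003  0.005  0.004] 0.006703450532722101
[ 0.005 -0.001 -0.004] 0.001224869651581868
1 40 20
   [-0.53, 0.94, 0.3, 2.02, 3.93, 0.86, -1.98]
   [-0.66, 0.97, 0.46, 2.05, 3.93, 0.96, -2.08]
   [0.73, 1.41, -1.07, 1.96, 2.5, 0.31, 0.5]
   [0.85, 1.68, -1.39, 2.09, 2.2, 0.69, 0.97]
   [0.54, 1.2, -0.88, 1.84, 3.07, 0.14, -0.3]
   [-1.11, 1.35, 1.28, 2.24, 3.93, 1.63, -2.6]
   [-0.57, 0.94, 0.34, 2.03, 3.93, 0.89, -2.01]
   [0.27, 1.03, -0.66, 1.87, 3.64, 0.25, -1.14]
   [-0.2, 0.91, -0.11, 1.96, 3.9, 0.61, -1.73]
1 60 15
   [0.64, 1.31, -1.11, 2.0, 1.87, 0.59, 0.93]
   [0.58, 1.24, -0.96, 1.97, 1.89, 0.43, 0.87]
   [0.34, 1.08, -0.55, 1.86, 2.02, 0.04, 0.59]
   [0.52, 1.19, -0.85, 1.95, 1.91, 0.32, 0.81]
   [0.71, 1.46, -1.36, 2.04, 1.84, 0.86, 1.02]
   [0.47, 1.15, -0.75, 1.92, 1.93, 0.22, 0.75]
   [0.35, 1.08, -0.56, 1.86, 2.01, 0.05, 0.6]
   [0.36, 1.08, -0.57, 1.87, 2.01, 0.06, 0.61]
   [0.35, 1.08, -0.55, 
[... 186 characters left out ...]
3, 0.24, 2.01, 3.93, 0.82, 1.19]
   [0.74, 1.42, -1.08, 1.97, 2.48, 0.32, -2.6]
   [0.72, 1.4, -1.06, 1.96, 2.51, 0.3, -2.66]
   [0.73, 1.41, -1.07, 1.96, 2.5, 0.31, -2.64]
   [0.73, 1.41, -1.06, 1.96, 2.5, 0.3, -2.64]
   [-1.15, 1.52, 1.5, 2.28, 3.91, 1.85, 0.37]
-1 60 13
   [0.36, 1.08, -0.57, 1.87, 2.0, 0.06, -2.53]
   [0.53, 1.19, -0.86, 1.95, 1.91, 0.33, -2.32]
   [0.68, 1.39, -1.23, 2.02, 1.85, 0.73, -2.16]
   [0.35, 1.08, -0.56, 1.86, 2.01, 0.05, -2.55]
   [0.62, 1.28, -1.05, 1.99, 1.87, 0.52, -2.23]
   [0.36, 1.08, -0.57, 1.86, 2.01, 0.06, -2.54]
   [0.38, 1.09, -0.6, 1.88, 1.99, 0.09, -2.5]
   [0.4, 1.1, -0.63, 1.89, 1.97, 0.12, -2.47]
   [0.35, 1.08, -0.56, 1.86, 2.01, 0.05, -2.55]
```

```bash
cat > plan.py <<'E'
from ik import *
def frames(q):
    T=np.eye(3);out=[]
    for i,a in enumerate("zyzyzyz"):
        T=T@R.from_euler(a,sg[i]*q[i]+(p[9] if i==6 else 0)).as_matrix();out.append(T)
    return out
try: extra=list(np.load("extra.npy",allow_pickle=True))
except Exception: extra=[]
def log():
    s=r.get_state();extra.append(np.concatenate([s["q"],s["tool_pos"]]));np.save("extra.npy",np.array(extra))
def linfit():
    rows=[(np.array(q),np.array(x)) for q,x,_ in D]+[(e[:7],e[7:]) for e in extra]
    # links: after frame 1 (z), frame2.. each xyz ; prior ridge
    A=[];b=[]
    for q,x in rows:
        A.append(np.hstack(frames(q)));b.append(x)
    A=np.vstack(A);b=np.concatenate(b);n=A.shape[1]
    pr=np.zeros(n)
    for k,v in ((2,.3),(5,.2),(8,.2),(11,.2),(14,.1),(17,.1),(20,.15)): pr[k]=v
    W=.03*np.ones(n); W[1::3]=.06   # y offsets unlikely
    L=np.linalg.lstsq(np.vstack([A,np.diag(W)]),np.concatenate([b,W*pr]),rcond=None)[0]
    return L,(A@L-b).reshape(-1,3)
L,E=linfit()
def fk(q):
    F=frames(q);return np.hstack(F)@L,F[6]
def rows(wps,q0=None):
    q0=r.get_state()["q"] if q0 is None else q0
    t0,T0=fk(q0)
    for q in wps:
        t,T=fk(q);print((T0.T@(t-t0)/.15).round(3).tolist(),(R.from_matrix(T0.T@T).as_rotvec()/np.pi).round(3).tolist(),"tcp",t.round(3),"zdir",T[:,2].round(2))
E
python3 - <<'E'
from plan import *
log()
print(np.abs(E).max(1).round(4));print(L.reshape(7,3).round(3))
q=r.get_state()["q"].copy();w=[]
for k in range(6):
    q=q.copy();q[5]=.04+.13*(k+1);w.append(q)
rows(w)
E
```

```text
[0.0008 0.0006 0.0011 0.0009 0.0018 0.0002]
[[-0.002 -0.007  0.357]
 [ 0.013 -0.007  0.282]
 [-0.013 -0.013  0.282]
 [-0.003 -0.013  0.222]
 [ 0.001 -0.005  0.122]
 [ 0.007 -0.005  0.144]
 [ 0.009  0.006  0.194]]
[0.071, -0.275, -0.021] [0.039, 0.01, -0.0] tcp [0.383 0.118 0.369] zdir [ 0.34  0.71 -0.62]
[0.143, -0.552, -0.079] [0.079, 0.02, -0.0] tcp [0.35  0.143 0.384] zdir [ 0.24  0.78 -0.58]
[0.212, -0.821, -0.175] [0.119, 0.031, -0.0] tcp [0.316 0.163 0.403] zdir [ 0.14  0.84 -0.52]
[0.278, -1.074, -0.305] [0.159, 0.041, -0.0] tcp [0.281 0.178 0.424] zdir [ 0.04  0.89 -0.46]
[0.339, -1.31, -0.468] [0.199, 0.052, -0.0] tcp [0.246 0.188 0.449] zdir [-0.07  0.92 -0.39]
[0.394, -1.522, -0.661] [0.239, 0.062, -0.0] tcp [0.211 0.193 0.475] zdir [-0.17  0.94 -0.31]
```

play_rows(
  commands=[
    {"delta_rot":[0.039,0.01,0],"travel":[0.071,-0.275,-0.021],"gripper":-1},
    {"delta_rot":[0.079,0.02,0],"travel":[0.143,-0.552,-0.079],"gripper":-1},
    {"delta_rot":[0.119,0.031,0],"travel":[0.212,-0.821,-0.175],"gripper":-1},
    {"delta_rot":[0.119,0.031,0],"travel":[0.212,-0.821,-0.175],"gripper":-1},
  ],
)

```text
clock: 13.1
tool_pos: [0.3159, 0.1628, 0.4025]
eef_rot: [0.744, 0.456, 0.32, -0.369]
contact_force: [-0.4, -1.1, -0.1]
opening: 0.005
```

Run:
```python
from plan import *
log();s=r.get_state();q=s["q"].copy();print(s["clock"],q.round(3),s["tool_pos"],fk(q)[0])
w=[]
for k in range(8):
    q=q.copy();q[4]+=.2;w.append(q)
rows(w)
```

```text
13.1 [ 1.165  0.587 -1.473  2.422 -1.     0.433  0.248] [0.31590936 0.16279796 0.40251612] [0.31573025 0.16286742 0.40253186]
[-0.189, -0.029, -0.009] [0.007, -0.026, -0.058] tcp [0.301 0.151 0.381] zdir [ 0.1   0.81 -0.58]
[-0.379, -0.022, -0.033] [0.013, -0.052, -0.116] tcp [0.29  0.135 0.36 ] zdir [ 0.06  0.76 -0.65]
[-0.562, 0.019, -0.072] [0.02, -0.078, -0.173] tcp [0.285 0.116 0.339] zdir [ 0.05  0.71 -0.71]
[-0.73, 0.092, -0.124] [0.026, -0.104, -0.231] tcp [0.284 0.095 0.32 ] zdir [ 0.05  0.64 -0.76]
[-0.878, 0.196, -0.187] [0.033, -0.129, -0.289] tcp [0.289 0.072 0.303] zdir [ 0.06  0.58 -0.81]
[-0.999, 0.326, -0.259] [0.039, -0.155, -0.347] tcp [0.298 0.049 0.288] zdir [ 0.09  0.51 -0.86]
[-1.088, 0.476, -0.336] [0.046, -0.181, -0.405] tcp [0.312 0.026 0.278] zdir [ 0.13  0.44 -0.89]
[-1.143, 0.641, -0.416] [0.052, -0.207, -0.462] tcp [0.33  0.005 0.271] zdir [ 0.18  0.38 -0.91]
```

play_rows(
  commands=[
    {"delta_rot":[0.007,-0.026,-0.058],"travel":[-0.189,-0.029,-0.009],"gripper":-1},
    {"delta_rot":[0.013,-0.052,-0.116],"travel":[-0.379,-0.022,-0.033],"gripper":-1},
    {"delta_rot":[0.02,-0.078,-0.173],"travel":[-0.562,0.019,-0.072],"gripper":-1},
    {"delta_rot":[0.026,-0.104,-0.231],"travel":[-0.73,0.092,-0.124],"gripper":-1},
    {"delta_rot":[0.033,-0.129,-0.289],"travel":[-0.878,0.196,-0.187],"gripper":-1},
    {"delta_rot":[0.039,-0.155,-0.347],"travel":[-0.999,0.326,-0.259],"gripper":-1},
    {"delta_rot":[0.039,-0.155,-0.347],"travel":[-0.999,0.326,-0.259],"gripper":-1},
    {"delta_rot":[0.039,-0.155,-0.347],"travel":[-0.999,0.326,-0.259],"gripper":-1},
  ],
)

```text
clock: 14.1
tool_pos: [0.2983, 0.0482, 0.2888]
eef_rot: [0.434, 0.86, 0.258, -0.079]
contact_force: [0.3, -0.6, 0.1]
opening: 0.008
```

Run:
```python
from plan import *
log();s=r.get_state();q=s["q"].copy();print(s["clock"],q.round(3),s["tool_pos"],fk(q)[0])
w=[]
for k in range(8):
    q=q.copy();q[4]+=.2;w.append(q)
rows(w)
```

```text
14.1 [ 1.094  0.487 -1.24   2.43  -0.175  0.404  0.72 ] [0.29830721 0.04821453 0.28878648] [0.29787181 0.04766378 0.28895403]
[-0.145, -0.1, -0.009] [0.016, -0.019, -0.059] tcp [0.299 0.024 0.277] zdir [ 0.09  0.44 -0.89]
[-0.306, -0.172, -0.031] [0.033, -0.038, -0.117] tcp [0.305 0.    0.267] zdir [ 0.11  0.37 -0.92]
[-0.475, -0.211, -0.066] [0.049, -0.056, -0.176] tcp [ 0.315 -0.023  0.26 ] zdir [ 0.14  0.3  -0.94]
[-0.645, -0.217, -0.112] [0.066, -0.075, -0.234] tcp [ 0.33  -0.045  0.256] zdir [ 0.18  0.24 -0.96]
[-0.811, -0.19, -0.167] [0.082, -0.094, -0.293] tcp [ 0.347 -0.065  0.256] zdir [ 0.23  0.18 -0.96]
[-0.965, -0.129, -0.23] [0.099, -0.113, -0.351] tcp [ 0.368 -0.082  0.259] zdir [ 0.29  0.13 -0.95]
[-1.101, -0.039, -0.297] [0.115, -0.132, -0.41] tcp [ 0.39  -0.095  0.266] zdir [ 0.35  0.09 -0.93]
[-1.214, 0.078, -0.367] [0.132, -0.15, -0.468] tcp [ 0.413 -0.103  0.275] zdir [ 0.42  0.06 -0.91]
```

play_rows(
  commands=[
    {"delta_rot":[0.016,-0.019,-0.059],"travel":[-0.145,-0.1,-0.009],"gripper":-1},
    {"delta_rot":[0.033,-0.038,-0.117],"travel":[-0.306,-0.172,-0.031],"gripper":-1},
    {"delta_rot":[0.049,-0.056,-0.176],"travel":[-0.475,-0.211,-0.066],"gripper":-1},
    {"delta_rot":[0.066,-0.075,-0.234],"travel":[-0.645,-0.217,-0.112],"gripper":-1},
    {"delta_rot":[0.082,-0.094,-0.293],"travel":[-0.811,-0.19,-0.167],"gripper":-1},
    {"delta_rot":[0.099,-0.113,-0.351],"travel":[-0.965,-0.129,-0.23],"gripper":-1},
    {"delta_rot":[0.099,-0.113,-0.351],"travel":[-0.965,-0.129,-0.23],"gripper":-1},
  ],
)

```text
clock: 14.98
tool_pos: [0.3699, -0.0821, 0.2592]
eef_rot: [-0.056, 0.986, 0.055, 0.15]
contact_force: [0.6, -0.4, -0.5]
opening: 0.004
```

```bash
cat > go.py <<'E'
from plan import *
def err2(q,g,q0,w): 
    t,T=fk(q);return np.concatenate([(t-g[0])*10,(R.from_matrix(T).inv()*R.from_matrix(g[1])).as_rotvec()*2,w*(q-q0)])
def solve2(g,q0,w=.02):
    f=least_squares(err2,np.clip(q0,lo+1e-3,hi-1e-3),bounds=(lo,hi),args=(g,q0,w));f=least_squares(err2,f.x,bounds=(lo-1e-9,hi+1e-9),args=(g,f.x,.002));return f.x,np.linalg.norm(err2(f.x,g,q0,0))
E
python3 - <<'E'
from go import *
log();s=r.get_state();q=s["q"].copy();print(s["clock"],q.round(3),s["tool_pos"],fk(q)[0])
for sgn in (1,-1):
  for a in (40,50):
    rng=np.random.default_rng(1);S=[]
    for _ in range(25):
        x,e=solve2(goal(-.09,0,.1,np.radians(a),sgn),np.clip(q+rng.normal(0,.8,7),lo,hi),.01)
        if e<.01: S.append((np.abs(x-q).max(),x))
    S.sort(key=lambda k:k[0])
    for m,x in S[:2]: print(sgn,a,m.round(2),x.round(2))
w=[]
for k in range(6):
    q=q.copy();q[4]+=.2;w.append(q)
rows(w)
E
```

```text
14.975 [ 0.918  0.385 -0.905  2.419  0.673  0.237  1.141] [ 0.36988691 -0.08208314  0.25921632] [ 0.36977113 -0.08281715  0.25942966]
1 40 1.79 [ 0.55  1.54 -1.47  2.49  2.46  1.12  0.29]
1 40 1.79 [ 0.55  1.54 -1.47  2.49  2.46  1.12  0.29]
1 50 1.53 [ 0.49  1.4  -1.47  2.42  2.21  1.07  0.31]
1 50 1.53 [ 0.49  1.4  -1.47  2.42  2.21  1.07  0.31]
-1 40 2.44 [ 0.33  1.2  -0.83  2.52  3.12  0.96  2.66]
-1 40 2.44 [ 0.33  1.2  -0.83  2.52  3.12  0.96  2.66]
-1 50 2.23 [ 0.25  1.06 -0.8   2.44  2.9   0.74  2.66]
-1 50 2.23 [ 0.25  1.06 -0.8   2.44  2.9   0.74  2.66]
[-0.056, -0.091, -0.003] [0.014, -0.006, -0.062] tcp [ 0.379 -0.096  0.261] zdir [ 0.32  0.09 -0.94]
[-0.129, -0.17, -0.011] [0.027, -0.013, -0.124] tcp [ 0.391 -0.106  0.265] zdir [ 0.35  0.06 -0.94]
[-0.216, -0.233, -0.024] [0.041, -0.019, -0.186] tcp [ 0.404 -0.115  0.269] zdir [ 0.39  0.03 -0.92]
[-0.313, -0.277, -0.041] [0.054, -0.025, -0.248] tcp [ 0.418 -0.12   0.276] zdir [ 0.43  0.01 -0.9 ]
[-0.415, -0.301, -0.061] [0.068, -0.031, -0.309] tcp [ 0.432 -0.123  0.283] zdir [ 0.47  0.   -0.88]
[-0.52, -0.303, -0.084] [0.082, -0.038, -0.371] tcp [ 0.446 -0.122  0.291] zdir [ 0.51  0.01 -0.86]
```

```bash
cat > g2.py <<'E'
from go import *
q=r.get_state()["q"].copy()
def best(g,q0,n=25,ref=None):
    ref=q0 if ref is None else ref
    rng=np.random.default_rng(1);S=[]
    for _ in range(n):
        x,e=solve2(g,np.clip(ref+rng.normal(0,.7,7),lo+.02,hi-.02),.01)
        x,e=solve2(g,np.clip(.5*x+.5*ref,lo,hi),.1) if e<.01 else (x,e)
        if e<.02: S.append((np.linalg.norm(x-q0)+2*(np.minimum(x-lo,hi-x)<.05).sum(),x))
    S.sort(key=lambda k:k[0]);return S
E
python3 - <<'E'
from g2 import *
for a in (40,50):
    for m,x in best(goal(-.12,0,.15,np.radians(a),1),q,40)[:4]: print(a,m.round(2),x.round(2))
S=best(goal(-.12,0,.15,np.radians(45),1),q,40);g=S[0][1];print(g)
rows([q+(g-q)*k/14 for k in range(1,15)])
E
```

```text
40 6.46 [ 0.6   1.37 -1.47  2.55  2.43  1.03  0.17]
40 6.46 [ 0.6   1.37 -1.47  2.55  2.43  1.03  0.17]
40 6.46 [ 0.6   1.37 -1.47  2.55  2.43  1.03  0.17]
40 6.46 [ 0.6   1.37 -1.47  2.55  2.43  1.03  0.17]
50 2.17 [ 0.54  1.2  -1.42  2.46  2.19  0.91  0.2 ]
50 4.16 [ 0.54  1.24 -1.47  2.46  2.15  0.96  0.25]
50 4.16 [ 0.54  1.24 -1.47  2.46  2.15  0.96  0.25]
50 4.16 [ 0.54  1.24 -1.47  2.46  2.15  0.96  0.25]
[ 0.57141944  1.29833425 -1.47        2.51230934  2.29366851  0.98964481
  0.19463032]
[0.095, 0.071, 0.119] [-0.009, 0.02, -0.027] tcp [ 0.36  -0.071  0.239] zdir [ 0.22  0.15 -0.96]
[0.169, 0.126, 0.229] [-0.017, 0.036, -0.054] tcp [ 0.353 -0.062  0.221] zdir [ 0.17  0.16 -0.97]
[0.218, 0.171, 0.337] [-0.022, 0.047, -0.082] tcp [ 0.35  -0.054  0.204] zdir [ 0.13  0.16 -0.98]
[0.239, 0.213, 0.445] [-0.027, 0.053, -0.109] tcp [ 0.351 -0.046  0.188] zdir [ 0.11  0.16 -0.98]
[0.232, 0.26, 0.555] [-0.03, 0.054, -0.135] tcp [ 0.356 -0.037  0.173] zdir [ 0.1   0.16 -0.98]
[0.197, 0.318, 0.667] [-0.033, 0.05, -0.159] tcp [ 0.365 -0.025  0.16 ] zdir [ 0.11  0.17 -0.98]
[0.137, 0.395, 0.778] [-0.037, 0.041, -0.181] tcp [ 0.377 -0.011  0.148] zdir [ 0.13  0.18 -0.97]
[0.054, 0.495, 0.885] [-0.041, 0.027, -0.201] tcp [0.391 0.007 0.138] zdir [ 0.16  0.21 -0.96]
[-0.047, 0.62, 0.983] [-0.047, 0.008, -0.216] tcp [0.408 0.029 0.13 ] zdir [ 0.2   0.24 -0.95]
[-0.162, 0.771, 1.066] [-0.054, -0.015, -0.228] tcp [0.425 0.054 0.126] zdir [ 0.25  0.29 -0.92]
[-0.288, 0.946, 1.128] [-0.063, -0.041, -0.235] tcp [0.442 0.083 0.125] zdir [ 0.3   0.35 -0.89]
[-0.42, 1.138, 1.163] [-0.074, -0.07, -0.237] tcp [0.459 0.114 0.129] zdir [ 0.35  0.41 -0.84]
[-0.555, 1.342, 1.168] [-0.088, -0.101, -0.234] tcp [0.474 0.146 0.137] zdir [ 0.4   0.48 -0.78]
[-0.69, 1.549, 1.139] [-0.104, -0.133, -0.225] tcp [0.488 0.178 0.15 ] zdir [ 0.44  0.55 -0.71]
```

```bash
cat > arc.py <<'E'
from g2 import *
def tcp(th,rr=.113):
    th=np.radians(th);n=np.array([-np.sin(th),-np.cos(th)]) # underside normal
    P=np.array([.0575-rr*np.cos(th),.063+rr*np.sin(th)])
    return P
def chain(qs,a,sgn,ths=(0,20,40,60,80,97)):
    out=[];x=qs
    for th in ths:
        P=tcp(th)+[-.008,-.010]; x,e=solve2(goal(P[0],0,P[1],np.radians(a),sgn),x,.03); 
        if e>.02: return None
        out.append(x)
    return np.array(out)
E
python3 - <<'E'
from arc import *
rng=np.random.default_rng(3)
for sgn in (1,-1):
  for a in (35,45,55):
    res=[]
    for _ in range(25):
        P=tcp(0)+[-.008,-.010]
        x,e=solve2(goal(P[0],0,P[1],np.radians(a),sgn),rng.uniform(lo,hi)*.9,.01)
        if e>.01: continue
        c=chain(x,a,sgn)
        if c is None: continue
        res.append((np.minimum(c-lo,hi-c).min(),c))
    res.sort(key=lambda k:-k[0])
    for m,c in res[:3]: print(sgn,a,m.round(3),c[0].round(2),c[-1].round(2))
E
```

```text
1 35 0.116 [ 0.43  1.46 -0.99  2.43  3.07  1.   -0.19] [ 0.26  1.17 -1.09  2.2   2.79  0.74 -0.28]
1 35 0.116 [ 0.44  1.47 -1.01  2.43  3.05  1.   -0.16] [ 0.27  1.18 -1.11  2.2   2.77  0.75 -0.25]
1 35 0.115 [ 0.49  1.54 -1.14  2.43  2.91  1.01  0.02] [ 0.31  1.26 -1.25  2.2   2.62  0.81 -0.05]
1 45 0.171 [ 0.41  1.39 -1.13  2.39  2.66  0.94  0.  ] [ 0.24  1.1  -1.15  2.11  2.33  0.65  0.05]
1 45 0.171 [ 0.39  1.36 -1.09  2.39  2.71  0.92 -0.05] [ 0.22  1.07 -1.1   2.11  2.38  0.61 -0.02]
1 45 0.171 [ 0.34  1.3  -0.97  2.39  2.83  0.88 -0.22] [ 0.17  1.01 -0.96  2.11  2.53  0.53 -0.22]
1 55 0.251 [ 0.33  1.26 -1.11  2.31  2.37  0.83  0.08] [ 0.14  0.98 -1.03  1.99  1.89  0.51  0.34]
1 55 0.251 [ 0.32  1.25 -1.09  2.31  2.39  0.81  0.05] [ 0.12  0.96 -0.98  1.99  1.91  0.47  0.3 ]
1 55 0.238 [ 0.26  1.17 -0.94  2.31  2.54  0.72 -0.13] [-0.    0.86 -0.72  1.99  2.15  0.28  0.  ]
-1 35 0.086 [-0.06  1.24 -0.13  2.46  3.69  1.33  2.05] [-0.21  0.91 -0.2   2.23  3.6   0.87  1.74]
-1 35 0.082 [-0.17  1.25  0.05  2.46  3.77  1.44  1.91] [-0.34  0.91  0.01  2.23  3.71  0.96  1.56]
-1 35 0.072 [-0.47  1.39  0.59  2.47  3.9   1.82  1.53] [-0.72  1.05  0.68  2.24  3.91  1.36  1.1 ]
-1 45 0.147 [ 0.15  1.18 -0.61  2.41  3.21  0.9   2.46] [ 0.01  0.9  -0.65  2.13  3.01  0.47  2.35]
-1 45 0.137 [-0.28  1.12  0.13  2.42  3.74  1.18  1.74] [-0.4   0.82  0.04  2.13  3.81  0.65  1.38]
-1 45 0.126 [-0.47  1.19  0.46  2.43  3.88  1.38  1.51] [-0.65  0.88  0.47  2.14  4.01  0.89  1.06]
-1 55 0.125 [ 0.09  1.06 -0.62  2.34  2.95  0.65  2.54] [-0.12  0.81 -0.51  2.02  2.74  0.19  2.5 ]
-1 55 0.093 [-0.4   1.01  0.21  2.34  3.8   0.88  1.53] [-0.38  0.77 -0.06  2.01  4.05  0.29  1.1 ]
-1 55 0.0 [ 0.14  1.09 -0.7   2.34  2.84  0.67  2.66] [-0.1   0.82 -0.55  2.02  2.6   0.21  2.65]
```

Run:
```python
from arc import *
ref=np.array([.41,1.39,-1.13,2.39,2.66,.94,0.])
pre,e=solve2(goal(-.13,0,.25,np.radians(45),1),ref,.05);print(pre.round(3),e)
print("current",q.round(3))
d=pre-q;n=14
def ph(k,a,b): return np.clip((k/n-a)/(b-a),0,1)
w=[]
for k in range(1,n+1):
    f=np.array([ph(k,.3,1),ph(k,.5,1),ph(k,.3,1),ph(k,.3,1),ph(k,0,1),ph(k,0,.5),ph(k,0,1)]);w.append(q+d*f)
rows(w);print(w[8].round(2))
```

```text
[ 0.623  0.858 -1.297  2.456  2.385  0.532 -0.072] 2.3944250965670062e-08
current [ 0.918  0.385 -0.905  2.419  0.673  0.237  1.141]
[0.044, -0.103, -0.004] [0.015, 0.007, -0.01] tcp [ 0.365 -0.098  0.257] zdir [ 0.27  0.08 -0.96]
[0.069, -0.219, -0.015] [0.032, 0.012, -0.02] tcp [ 0.363 -0.116  0.255] zdir [ 0.27  0.02 -0.96]
[0.073, -0.344, -0.033] [0.05, 0.015, -0.029] tcp [ 0.364 -0.135  0.256] zdir [ 0.27 -0.04 -0.96]
[0.055, -0.474, -0.059] [0.07, 0.015, -0.038] tcp [ 0.368 -0.155  0.259] zdir [ 0.28 -0.1  -0.96]
[-0.051, -0.469, -0.072] [0.083, 0.008, -0.063] tcp [ 0.383 -0.153  0.265] zdir [ 0.31 -0.14 -0.94]
[-0.2, -0.415, -0.087] [0.095, -0.003, -0.091] tcp [ 0.402 -0.143  0.275] zdir [ 0.36 -0.16 -0.92]
[-0.373, -0.339, -0.109] [0.106, -0.02, -0.118] tcp [ 0.425 -0.13   0.287] zdir [ 0.43 -0.17 -0.89]
[-0.501, -0.14, 0.045] [0.084, -0.034, -0.14] tcp [ 0.446 -0.095  0.274] zdir [ 0.46 -0.09 -0.88]
[-0.613, 0.092, 0.184] [0.059, -0.049, -0.16] tcp [ 0.463 -0.057  0.262] zdir [ 0.48  0.   -0.88]
[-0.705, 0.353, 0.303] [0.031, -0.066, -0.178] tcp [ 0.477 -0.015  0.253] zdir [ 0.5   0.11 -0.86]
[-0.776, 0.638, 0.397] [0.001, -0.082, -0.193] tcp [0.485 0.03  0.247] zdir [ 0.5   0.22 -0.84]
[-0.823, 0.94, 0.462] [-0.032, -0.099, -0.206] tcp [0.489 0.077 0.244] zdir [ 0.49  0.33 -0.81]
[-0.847, 1.251, 0.492] [-0.067, -0.116, -0.217] tcp [0.488 0.124 0.245] zdir [ 0.47  0.44 -0.76]
[-0.847, 1.565, 0.488] [-0.104, -0.133, -0.225] tcp [0.482 0.17  0.25 ] zdir [ 0.44  0.55 -0.71]
[ 0.77  0.52 -1.1   2.44  1.77  0.53  0.36]
```

play_rows(
  commands=[
    {"delta_rot":[0.015,0.007,-0.01],"travel":[0.044,-0.103,-0.004],"gripper":-1},
    {"delta_rot":[0.032,0.012,-0.02],"travel":[0.069,-0.219,-0.015],"gripper":-1},
    {"delta_rot":[0.05,0.015,-0.029],"travel":[0.073,-0.344,-0.033],"gripper":-1},
    {"delta_rot":[0.07,0.015,-0.038],"travel":[0.055,-0.474,-0.059],"gripper":-1},
    {"delta_rot":[0.083,0.008,-0.063],"travel":[-0.051,-0.469,-0.072],"gripper":-1},
    {"delta_rot":[0.095,-0.003,-0.091],"travel":[-0.2,-0.415,-0.087],"gripper":-1},
    {"delta_rot":[0.106,-0.02,-0.118],"travel":[-0.373,-0.339,-0.109],"gripper":-1},
    {"delta_rot":[0.106,-0.02,-0.118],"travel":[-0.373,-0.339,-0.109],"gripper":-1},
    {"delta_rot":[0.106,-0.02,-0.118],"travel":[-0.373,-0.339,-0.109],"gripper":-1},
  ],
)

```text
clock: 16.1
tool_pos: [0.4224, -0.1298, 0.2858]
eef_rot: [-0.207, 0.95, -0.134, 0.193]
contact_force: [0.3, -0.4, 0.4]
opening: 0.004
```

```bash
cat > nx.py <<'E'
from arc import *
log();s=r.get_state();print(s["clock"],q.round(3),s["tool_pos"])
ref=np.array([.41,1.39,-1.13,2.39,2.66,.94,0.])
pre,e=solve2(goal(-.13,0,.25,np.radians(45),1),ref,.05)
pre2,e=solve2(goal(-.13,0,.25,np.radians(45),1),q,.1);print(pre2.round(3),e)
n=12
rows([q+(pre-q)*k/n for k in range(1,n+1)])
E
python3 nx.py
```

```text
16.1 [ 0.426  0.284 -0.437  2.438  1.606  0.281  0.49 ] [ 0.4223502  -0.12976874  0.28576937]
[ 0.636  0.891 -1.368  2.451  2.277  0.575  0.024] 2.600909761548413e-07
[-0.067, 0.13, 0.09] [-0.012, -0.003, -0.016] tcp [ 0.43  -0.11   0.271] zdir [ 0.41 -0.14 -0.9 ]
[-0.139, 0.266, 0.171] [-0.025, -0.008, -0.031] tcp [ 0.438 -0.089  0.257] zdir [ 0.41 -0.1  -0.91]
[-0.216, 0.408, 0.24] [-0.038, -0.015, -0.045] tcp [ 0.444 -0.067  0.244] zdir [ 0.41 -0.05 -0.91]
[-0.298, 0.556, 0.295] [-0.052, -0.024, -0.057] tcp [ 0.451 -0.043  0.233] zdir [ 0.41  0.   -0.91]
[-0.385, 0.708, 0.334] [-0.067, -0.036, -0.067] tcp [ 0.456 -0.019  0.224] zdir [ 0.41  0.06 -0.91]
[-0.479, 0.863, 0.357] [-0.082, -0.049, -0.076] tcp [0.462 0.007 0.218] zdir [ 0.41  0.12 -0.9 ]
[-0.577, 1.018, 0.359] [-0.097, -0.064, -0.082] tcp [0.466 0.034 0.214] zdir [ 0.42  0.19 -0.89]
[-0.681, 1.171, 0.341] [-0.113, -0.082, -0.087] tcp [0.47  0.062 0.214] zdir [ 0.42  0.26 -0.87]
[-0.791, 1.32, 0.3] [-0.129, -0.101, -0.09] tcp [0.474 0.09  0.217] zdir [ 0.43  0.33 -0.84]
[-0.905, 1.46, 0.235] [-0.146, -0.121, -0.09] tcp [0.477 0.118 0.224] zdir [ 0.43  0.4  -0.81]
[-1.022, 1.588, 0.146] [-0.163, -0.143, -0.088] tcp [0.48  0.145 0.235] zdir [ 0.44  0.48 -0.76]
[-1.142, 1.699, 0.033] [-0.18, -0.167, -0.084] tcp [0.482 0.17  0.25 ] zdir [ 0.44  0.55 -0.71]
```

play_rows(
  commands=[
    {"delta_rot":[-0.012,-0.003,-0.016],"travel":[-0.067,0.13,0.09],"gripper":-1},
    {"delta_rot":[-0.025,-0.008,-0.031],"travel":[-0.139,0.266,0.171],"gripper":-1},
    {"delta_rot":[-0.038,-0.015,-0.045],"travel":[-0.216,0.408,0.24],"gripper":-1},
    {"delta_rot":[-0.052,-0.024,-0.057],"travel":[-0.298,0.556,0.295],"gripper":-1},
    {"delta_rot":[-0.067,-0.036,-0.067],"travel":[-0.385,0.708,0.334],"gripper":-1},
    {"delta_rot":[-0.082,-0.049,-0.076],"travel":[-0.479,0.863,0.357],"gripper":-1},
    {"delta_rot":[-0.082,-0.049,-0.076],"travel":[-0.479,0.863,0.357],"gripper":-1},
  ],
)

```text
clock: 16.98
tool_pos: [0.4612, 0.0061, 0.2166]
eef_rot: [-0.351, 0.91, -0.017, 0.219]
contact_force: [0.1, -0.4, 0.6]
opening: 0.002
```

```bash
python3 nx.py
```

```text
16.975 [ 0.476  0.548 -0.786  2.442  2.06   0.358  0.148] [0.46115796 0.00605569 0.21658406]
[ 0.617  0.849 -1.297  2.446  2.374  0.523 -0.07 ] 1.115199196276373e-07
[-0.06, 0.063, 0.034] [-0.007, -0.007, -0.004] tcp [0.464 0.02  0.214] zdir [ 0.41  0.16 -0.9 ]
[-0.123, 0.127, 0.062] [-0.015, -0.015, -0.008] tcp [0.466 0.034 0.212] zdir [ 0.41  0.19 -0.89]
[-0.188, 0.191, 0.085] [-0.022, -0.024, -0.012] tcp [0.467 0.048 0.211] zdir [ 0.41  0.22 -0.88]
[-0.256, 0.254, 0.102] [-0.029, -0.033, -0.014] tcp [0.469 0.062 0.211] zdir [ 0.41  0.26 -0.87]
[-0.327, 0.317, 0.112] [-0.036, -0.043, -0.017] tcp [0.471 0.076 0.212] zdir [ 0.42  0.29 -0.86]
[-0.4, 0.378, 0.116] [-0.043, -0.053, -0.019] tcp [0.473 0.09  0.214] zdir [ 0.42  0.33 -0.85]
[-0.475, 0.438, 0.114] [-0.051, -0.064, -0.02] tcp [0.474 0.104 0.217] zdir [ 0.42  0.37 -0.83]
[-0.553, 0.496, 0.104] [-0.057, -0.075, -0.021] tcp [0.476 0.118 0.221] zdir [ 0.43  0.4  -0.81]
[-0.632, 0.551, 0.087] [-0.064, -0.087, -0.021] tcp [0.477 0.132 0.227] zdir [ 0.43  0.44 -0.79]
[-0.713, 0.603, 0.062] [-0.071, -0.1, -0.021] tcp [0.479 0.145 0.233] zdir [ 0.43  0.48 -0.76]
[-0.795, 0.651, 0.03] [-0.078, -0.113, -0.02] tcp [0.48  0.158 0.241] zdir [ 0.44  0.51 -0.74]
[-0.879, 0.695, -0.01] [-0.084, -0.126, -0.019] tcp [0.482 0.17  0.25 ] zdir [ 0.44  0.55 -0.71]
```

play_rows(
  commands=[
    {"delta_rot":[-0.015,-0.015,-0.008],"travel":[-0.123,0.127,0.062],"gripper":-1},
    {"delta_rot":[-0.029,-0.033,-0.014],"travel":[-0.256,0.254,0.102],"gripper":-1},
    {"delta_rot":[-0.043,-0.053,-0.019],"travel":[-0.4,0.378,0.116],"gripper":-1},
    {"delta_rot":[-0.057,-0.075,-0.021],"travel":[-0.553,0.496,0.104],"gripper":-1},
    {"delta_rot":[-0.071,-0.1,-0.021],"travel":[-0.713,0.603,0.062],"gripper":-1},
    {"delta_rot":[-0.084,-0.126,-0.019],"travel":[-0.879,0.695,-0.01],"gripper":-1},
    {"delta_rot":[-0.084,-0.126,-0.019],"travel":[-0.879,0.695,-0.01],"gripper":-1},
    {"delta_rot":[-0.084,-0.126,-0.019],"travel":[-0.879,0.695,-0.01],"gripper":-1},
  ],
)

```text
clock: 17.98
tool_pos: [0.4813, 0.1688, 0.2496]
eef_rot: [-0.401, 0.833, 0.163, 0.344]
contact_force: [-0.1, 0.2, -0.8]
opening: 0.002
```

```bash
python3 st.py -.085 0 .050 45
python3 - <<'E'
from h import *
s=viewer.snapshot("scene");save(s,"s5.png");P=cloud(s);b=tobox(P)
t=viewer.pinpoint("scene","lid_tab")
for d in t[:2]:
    u,v=np.round(d["at"]).astype(int);print(d["conf"],u,v,P[v,u],tobox(P[v,u]))
# front edge of lid and tab: points at z .066-.08, min xb per yb
z=P[...,2];m=(s["z_map"]>0)&(z>.064)&(z<.08)&(b[...,0]>-.075)&(b[...,0]<-.02)
for y in range(-100,101,10):
    k=m&(abs(b[...,1]*1000-y)<5); print(y,k.sum(),(b[...,0][k].min()*1000).round(1) if k.any() else None,end="; ")
E
```

```text
17.975 [ 0.61  0.83 -1.27  2.45  2.4   0.51 -0.1 ] [0.4813 0.1688 0.2496] [-0.1316 -0.0004] F [-0.1  0.2 -0.8]
tilt below horiz 45.21464909658476 zdir box 0.704 -0.003 y 1.0 -0.005
[array([0.717, 0.009, 1.163]), array([-0.0009, -0.0012,  0.0014]), array([ 0.0019, -0.0014, -0.9986])]
0.65 300 222 [0.53131943 0.22350464 0.06939667] [-0.05764701 -0.0050572 ]
-100 0 None; -90 0 None; -80 0 None; -70 0 None; -60 14 -52.9; -50 55 -53.4; -40 57 -52.8; -30 61 -53.7; -20 61 -59.6; -10 68 -59.1; 0 67 -59.0; 10 71 -59.8; 20 65 -59.3; 30 61 -54.2; 40 61 -53.4; 50 61 -54.0; 60 59 -53.6; 70 62 -53.5; 80 63 -54.1; 90 59 -53.2; 100 54 -53.4;
```

View pics/s5.png

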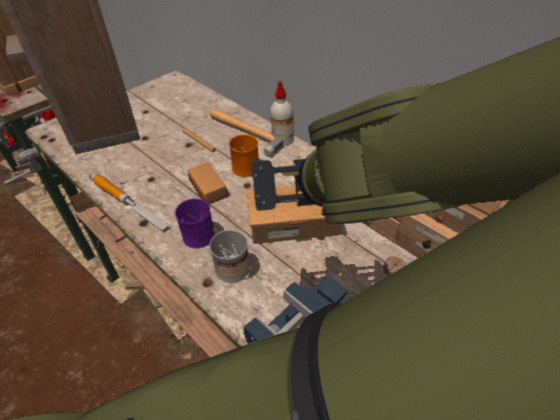

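play_rows(
  commands=[
    {"delta_rot":[-0.001,-0.001,0.001],"travel":[0.1,0,0.2],"gripper":-1},
    {"delta_rot":[-0.001,-0.001,0.001],"travel":[0.21,0,0.41],"gripper":-1},
    {"delta_rot":[-0.001,-0.001,0.001],"travel":[0.32,0.003,0.618],"gripper":-1},
    {"delta_rot":[-0.001,-0.001,0.001],"travel":[0.32,0.003,0.618],"gripper":-1},
  ],
)

```text
clock: 18.58
tool_pos: [0.5003, 0.1951, 0.1487]
eef_rot: [-0.4, 0.833, 0.167, 0.344]
contact_force: [-0.3, -0.3, -0.2]
opening: -0.0
```

play_rows(
  commands=[
    {"delta_rot":[0,0,0],"travel":[0.15,0,0.18],"gripper":-1},
    {"delta_rot":[0,0,0],"travel":[0.3,0,0.37],"gripper":-1},
    {"delta_rot":[0,0,0],"travel":[0.438,0,0.551],"gripper":-1},
    {"delta_rot":[0,0,0],"travel":[0.438,0,0.551],"gripper":-1},
    {"delta_rot":[0,0,0],"travel":[0.438,0,0.551],"gripper":-1},
  ],
)

```text
clock: 19.2
tool_pos: [0.5093, 0.2045, 0.0484]
eef_rot: [-0.401, 0.831, 0.166, 0.347]
contact_force: [0.3, -0.2, 1.0]
opening: 0.003
```

```bash
python3 st.py -.061 0 .045 45
python3 - <<'E'
from h import *
s=viewer.snapshot("scene");save(s,"s6.png");a=s["color"][150:310,200:380,::-1];cv2.imwrite("pics/c6.png",cv2.resize(a,(675,600),interpolation=2))
E
```

```text
19.2 [ 0.43  1.39 -1.1   2.42  2.72  0.94 -0.03] [0.5093 0.2045 0.0484] [-0.0863  0.0002] F [ 0.3 -0.2  1. ]
tilt below horiz 44.71795569357011 zdir box 0.711 0.002 y 1.0 -0.002
[array([-0.102, -0.002,  0.136]), array([0.0005, 0.0016, 0.0013]), array([-2.500e-03,  8.000e-04, -9.987e-01])]
```

View pics/c6.png

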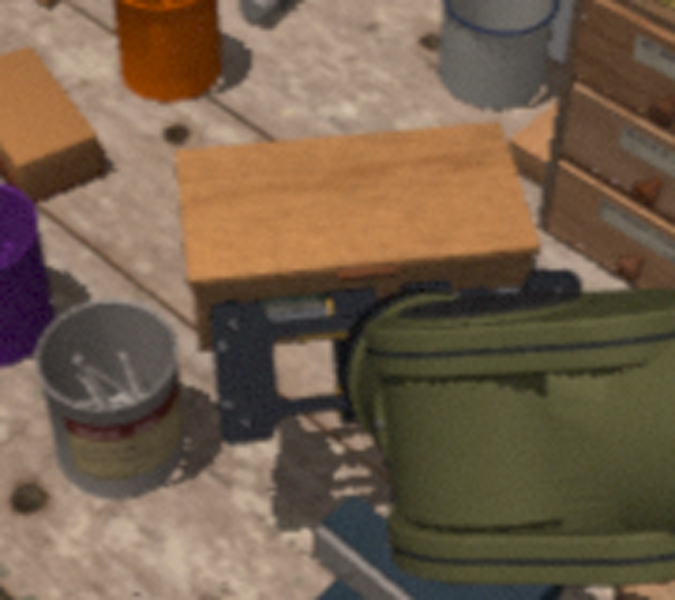

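play_rows(
  commands=[
    {"delta_rot":[0,0,0],"travel":[-0.03,0,0.03],"gripper":-1},
    {"delta_rot":[0,0,0],"travel":[-0.06,0,0.06],"gripper":-1},
    {"delta_rot":[0,0,0],"travel":[-0.09,0,0.09],"gripper":-1},
    {"delta_rot":[0,0,0],"travel":[-0.118,0,0.118],"gripper":-1},
    {"delta_rot":[0,0,0],"travel":[-0.118,0,0.118],"gripper":-1},
    {"delta_rot":[0,0,0],"travel":[-0.118,0,0.118],"gripper":-1},
  ],
)

```text
clock: 20.0
tool_pos: [0.5241, 0.2242, 0.046]
eef_rot: [-0.4, 0.832, 0.167, 0.346]
contact_force: [-0.5, -0.3, 0.3]
opening: 0.004
```

```bash
python3 st.py
cat > lift.py <<'E'
from h import *
import sys
s=r.get_state();p=tobox(s["tool_pos"]);x0,z0=p[0],s["tool_pos"][2]
M=R.from_quat(s["eef_rot"]).as_matrix()
def tcp(th):
    t=np.radians(th);d=.008+.020*min(1,max(0,th)/90);c,n=np.cos(t),np.sin(t)
    rot=lambda a,b:np.array([.0575-a*c+b*n,.063+a*n+b*c])
    cor=rot(.117,.001)+d*np.array([.707,-.707]) if th<45 else rot(.117-d,.001)
    return cor-.0064
for th in map(float,sys.argv[1:]):
    X=tcp(th);w=np.array([*(X[0]-x0)*XB-p[1]*YB,X[1]-z0]);print(th,X.round(4),(M.T@w/.15).round(3))
E
python3 lift.py 0 4 8 12 16 20 24 28 32 36 40 44 48
```

```text
20.0 [ 0.39  1.38 -1.1   2.37  2.69  0.92 -0.03] [0.5241 0.2242 0.046 ] [-0.0616  0.0009] F [-0.5 -0.3  0.3]
tilt below horiz 44.849010727773276 zdir box 0.709 0.003 y 1.0 0.0
0.0 [-0.0602  0.0519] [-0.034 -0.006 -0.021]
4.0 [-0.0593  0.0595] [-0.075 -0.006 -0.052]
8.0 [-0.0577  0.067 ] [-0.117 -0.006 -0.08 ]
12.0 [-0.0556  0.0744] [-0.162 -0.006 -0.105]
16.0 [-0.0529  0.0816] [-0.209 -0.006 -0.126]
20.0 [-0.0497  0.0888] [-0.258 -0.006 -0.144]
24.0 [-0.046   0.0957] [-0.308 -0.007 -0.159]
28.0 [-0.0417  0.1024] [-0.36  -0.007 -0.17 ]
32.0 [-0.0369  0.1088] [-0.413 -0.007 -0.178]
36.0 [-0.0317  0.1149] [-0.466 -0.007 -0.182]
40.0 [-0.0259  0.1206] [-0.52  -0.007 -0.182]
44.0 [-0.0198  0.126 ] [-0.575 -0.007 -0.178]
48.0 [-0.014   0.1303] [-0.623 -0.007 -0.171]
```

play_rows(
  commands=[
    {"delta_rot":[0,0,0],"travel":[-0.034,0,-0.021],"gripper":-1},
    {"delta_rot":[0,0,0],"travel":[-0.055,0,-0.037],"gripper":-1},
    {"delta_rot":[0,0,0],"travel":[-0.075,0,-0.052],"gripper":-1},
    {"delta_rot":[0,0,0],"travel":[-0.117,0,-0.08],"gripper":-1},
    {"delta_rot":[0,0,0],"travel":[-0.162,0,-0.105],"gripper":-1},
    {"delta_rot":[0,0,0],"travel":[-0.209,0,-0.126],"gripper":-1},
    {"delta_rot":[0,0,0],"travel":[-0.258,0,-0.144],"gripper":-1},
    {"delta_rot":[0,0,0],"travel":[-0.308,0,-0.159],"gripper":-1},
    {"delta_rot":[0,0,0],"travel":[-0.308,0,-0.159],"gripper":-1},
  ],
)

```text
clock: 21.12
tool_pos: [0.5349, 0.2371, 0.0969]
eef_rot: [-0.401, 0.832, 0.167, 0.347]
contact_force: [-1.4, 0.1, -0.6]
opening: 0.004
```

```bash
python3 st.py
cat > lid.py <<'E'
from h import *
s=viewer.snapshot("scene");save(s,"s7.png");P=cloud(s);b=tobox(P);z=P[...,2]
m=(s["z_map"]>0)&(abs(b[...,1])<.098)&(abs(b[...,1])>.05)&(b[...,0]>-.06)&(b[...,0]<.1)&(z>.068)&(z<.19)
if m.sum()>50:
    x,zz=b[...,0][m],z[m]; print(m.sum(),"lid angle est",np.degrees(np.median(np.arctan2(zz-.068,.0575-x))).round(1),"zmax",np.percentile(zz,98))
E
python3 lid.py; python3 lift.py 24 28 32 36 40 44 48 52 57 62 67 72 77 82 87 92 97 100
```

```text
21.125 [ 0.37  1.26 -1.15  2.35  2.59  0.85 -0.05] [0.5349 0.2371 0.0969] [-0.0448  0.0007] F [-1.4  0.1 -0.6]
tilt below horiz 44.721183877647604 zdir box 0.711 0.002 y 1.0 -0.001
242 lid angle est 30.4 zmax 0.11284714172456897
24.0 [-0.046   0.0957] [ 0.007 -0.005 -0.001]
28.0 [-0.0417  0.1024] [-0.045 -0.005 -0.012]
32.0 [-0.0369  0.1088] [-0.098 -0.005 -0.019]
36.0 [-0.0317  0.1149] [-0.151 -0.005 -0.023]
40.0 [-0.0259  0.1206] [-0.205 -0.005 -0.023]
44.0 [-0.0198  0.126 ] [-0.26  -0.005 -0.019]
48.0 [-0.014   0.1303] [-0.308 -0.005 -0.012]
52.0 [-0.0081  0.134 ] [-0.353 -0.006 -0.001]
57.0 [-0.0005  0.1379] [-0.407 -0.006  0.016]
62.0 [0.0073 0.1411] [-0.459 -0.006  0.038]
67.0 [0.0152 0.1436] [-0.508 -0.006  0.064]
72.0 [0.0233 0.1454] [-0.554 -0.006  0.094]
77.0 [0.0314 0.1464] [-0.596 -0.007  0.128]
82.0 [0.0395 0.1466] [-0.636 -0.007  0.164]
87.0 [0.0474 0.1462] [-0.671 -0.007  0.204]
92.0 [0.0552 0.1455] [-0.704 -0.007  0.244]
97.0 [0.0629 0.1448] [-0.737 -0.007  0.284]
100.0 [0.0675 0.1441] [-0.755 -0.007  0.309]
```

play_rows(
  commands=[
    {"delta_rot":[0,0,0],"travel":[-0.045,0,-0.012],"gripper":-1},
    {"delta_rot":[0,0,0],"travel":[-0.098,0,-0.019],"gripper":-1},
    {"delta_rot":[0,0,0],"travel":[-0.151,0,-0.023],"gripper":-1},
    {"delta_rot":[0,0,0],"travel":[-0.205,0,-0.023],"gripper":-1},
    {"delta_rot":[0,0,0],"travel":[-0.26,0,-0.019],"gripper":-1},
    {"delta_rot":[0,0,0],"travel":[-0.308,0,-0.012],"gripper":-1},
    {"delta_rot":[0,0,0],"travel":[-0.353,0,-0.001],"gripper":-1},
    {"delta_rot":[0,0,0],"travel":[-0.407,0,0.016],"gripper":-1},
    {"delta_rot":[0,0,0],"travel":[-0.459,0,0.038],"gripper":-1},
    {"delta_rot":[0,0,0],"travel":[-0.508,0,0.064],"gripper":-1},
    {"delta_rot":[0,0,0],"travel":[-0.554,0,0.094],"gripper":-1},
    {"delta_rot":[0,0,0],"travel":[-0.554,0,0.094],"gripper":-1},
  ],
)

```text
clock: 22.68
tool_pos: [0.5775, 0.2907, 0.1452]
eef_rot: [-0.4, 0.832, 0.167, 0.347]
contact_force: [1.4, -0.1, 0.1]
opening: 0.004
```

```bash
python3 st.py;python3 lid.py; python3 lift.py 72 77 82 87 90 92 94 97 100; python3 -c "
import cv2;a=cv2.imread('pics/s7.png')[130:300,190:390];cv2.imwrite('pics/c7.png',cv2.resize(a,(700,595),interpolation=2))"
```

```text
22.675 [ 0.28  1.13 -1.15  2.2   2.44  0.7  -0.03] [0.5775 0.2907 0.1452] [0.0237 0.0011] F [ 1.4 -0.1  0.1]
tilt below horiz 44.77207636718895 zdir box 0.71 0.002 y 1.0 -0.0
167 lid angle est 71.5 zmax 0.18492034094667226
72.0 [0.0233 0.1454] [-0.004 -0.007 -0.001]
77.0 [0.0314 0.1464] [-0.047 -0.008  0.032]
82.0 [0.0395 0.1466] [-0.086 -0.008  0.069]
87.0 [0.0474 0.1462] [-0.121 -0.008  0.109]
90.0 [0.0521 0.1456] [-0.14  -0.008  0.134]
92.0 [0.0552 0.1455] [-0.155 -0.008  0.149]
94.0 [0.0583 0.1453] [-0.168 -0.008  0.164]
97.0 [0.0629 0.1448] [-0.188 -0.008  0.189]
100.0 [0.0675 0.1441] [-0.206 -0.008  0.214]
```

View pics/c7.png

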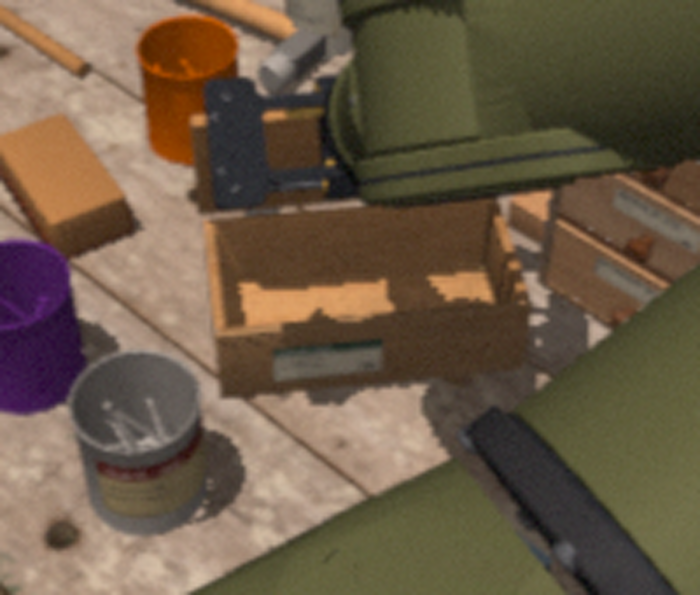

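The lid stands at about 72°, with the fingertip behind it and the tin upright. I'll continue past vertical, then back away.

play_rows(
  commands=[
    {"delta_rot":[0,0,0],"travel":[-0.047,0,0.032],"gripper":-1},
    {"delta_rot":[0,0,0],"travel":[-0.086,0,0.069],"gripper":-1},
    {"delta_rot":[0,0,0],"travel":[-0.121,0,0.109],"gripper":-1},
    {"delta_rot":[0,0,0],"travel":[-0.14,0,0.134],"gripper":-1},
    {"delta_rot":[0,0,0],"travel":[-0.155,0,0.149],"gripper":-1},
    {"delta_rot":[0,0,0],"travel":[-0.168,0,0.164],"gripper":-1},
    {"delta_rot":[0,0,0],"travel":[-0.178,0,0.176],"gripper":-1},
    {"delta_rot":[0,0,0],"travel":[-0.188,0,0.189],"gripper":-1},
    {"delta_rot":[0,0,0],"travel":[-0.188,0,0.189],"gripper":-1},
    {"delta_rot":[0,0,0],"travel":[-0.188,0,0.189],"gripper":-1},
  ],
)

```text
clock: 23.98
tool_pos: [0.6019, 0.3212, 0.1448]
eef_rot: [-0.4, 0.832, 0.167, 0.346]
contact_force: [0.4, -0.5, 0.4]
opening: 0.004
```

```bash
python3 st.py;python3 lid.py; python3 st.py -.06 0 .20 45
```

```text
23.975 [ 0.22  1.13 -1.12  2.11  2.39  0.65  0.  ] [0.6019 0.3212 0.1448] [0.0627 0.0012] F [ 0.4 -0.5  0.4]
tilt below horiz 44.83280378352024 zdir box 0.709 0.002 y 1.0 0.0
729 lid angle est 104.1 zmax 0.18542727107007162
24.025 [ 0.22  1.13 -1.12  2.11  2.39  0.65  0.  ] [0.6019 0.3212 0.1448] [0.0627 0.0012] F [ 0.3 -0.3 -0.3]
tilt below horiz 44.83257315005621 zdir box 0.709 0.002 y 1.0 0.0
[array([ 0.315, -0.005, -0.84 ]), array([0.0008, 0.0009, 0.0007]), array([-0.0015,  0.0012, -0.9993])]
```

play_rows(
  commands=[
    {"delta_rot":[0,0,0],"travel":[0.03,0,-0.08],"gripper":-1},
    {"delta_rot":[0,0,0],"travel":[0.1,0,-0.28],"gripper":-1},
    {"delta_rot":[0,0,0],"travel":[0.2,0,-0.56],"gripper":-1},
    {"delta_rot":[0,0,0],"travel":[0.3,0,-0.84],"gripper":-1},
    {"delta_rot":[0,0,0],"travel":[0.3,0,-0.84],"gripper":-1},
    {"delta_rot":[0,0,0],"travel":[0.3,0,-0.84],"gripper":-1},
  ],
)

```text
clock: 24.78
tool_pos: [0.5269, 0.2264, 0.202]
eef_rot: [-0.4, 0.832, 0.166, 0.347]
contact_force: [-0.0, 0.5, -0.3]
opening: 0.003
```

```bash
python3 st.py;python3 lid.py
python3 - <<'E'
from h import *
s=viewer.snapshot("scene");P=cloud(s);b=tobox(P);z=P[...,2]
t=(s["z_map"]>0)&(z>.080)&(z<.092)&(b[...,0]<-.06)&(b[...,0]>-.16)&(b[...,1]>.1)&(b[...,1]<.22)
print("tin",tobox(np.array(cv2.minEnclosingCircle((P[t][:,:2]*1000).astype(np.float32))[0])/1000),np.percentile(z[t],[5,50,95]))
m=(s["z_map"]>0)&(abs(b[...,1])<.098)&(b[...,0]>.045)&(b[...,0]<.11)&(z>.085)&(z<.172)
k=np.polyfit(z[m],b[...,0][m],1);print("lid lean deg past vertical",np.degrees(np.arctan(k[0])),m.sum())
for c in ("scene","top"):
  if c=="top": s=viewer.snapshot(c);P=cloud(s)
  for l in ("sanding_block_center","hole_plug_0_center","hole_plug_1_center"):
    for d in viewer.pinpoint(c,l)[:1]:
        u,v=np.round(d["at"]).astype(int);print(c,l,round(d["conf"],2),u,v,P[v,u].round(3))
a=cv2.imread('pics/s7.png')[110:330,170:430];cv2.imwrite('pics/c8.png',cv2.resize(a,(700,592),interpolation=2))
E
```

```text
24.775 [ 0.43  0.99 -1.22  2.35  2.41  0.65 -0.06] [0.5269 0.2264 0.202 ] [-0.0581  0.0002] F [-0.   0.5 -0.3]
tilt below horiz 44.79046307808722 zdir box 0.71 0.001 y 1.0 -0.001
322 lid angle est 101.4 zmax 0.17205199178754815
tin [-0.11081251  0.14989201] [0.08056313 0.08400581 0.08630399]
lid lean deg past vertical 10.630916429127298 918
scene sanding_block_center 0.59 206 180 [0.496 0.507 0.036]
scene hole_plug_0_center 0.39 292 139 [0.794 0.489 0.013]
top sanding_block_center 0.6 181 203 [0.509 0.504 0.039]
top hole_plug_0_center 0.52 375 204 [0.511 0.01  0.02 ]
top hole_plug_1_center 0.5 365 163 [0.619 0.034 0.019]
```

View pics/c8.png

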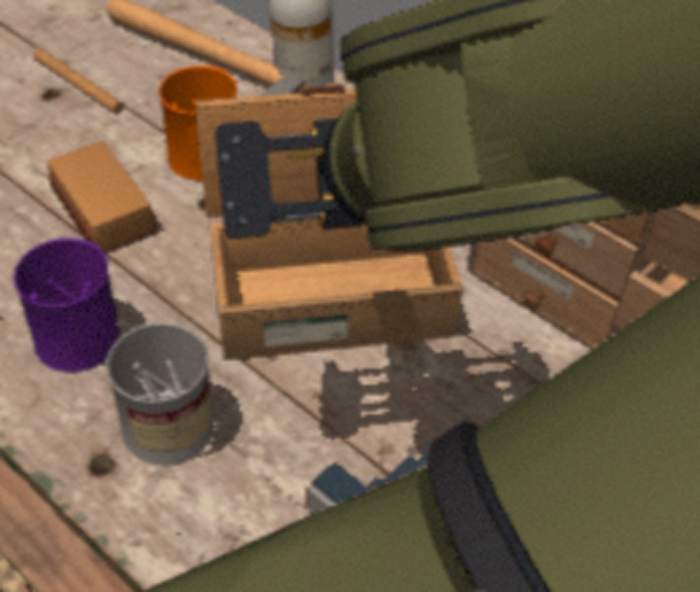

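```bash
python3 -c "
from plant import r
print(r.finish_job())"
```

```text
the job is handed in; nothing more can be done
None
```

I pushed the tin clear of the box's front, tipped the lid up until it fell back open on its stop, and handed the job in at about 25 s of the 58 s. No verdict was reported, so what follows rests on my own last checks.

**What I did:**
- **Tin:** I pushed it upright along the box's +y with the shut fingers. The force read about 6 N sideways and 5–6 N vertically, well under the 25 N limit.
- **Lid:** My first tilt of the tool ran into joint limits. I fitted the arm's kinematics and moved the wrist through free space to a posture that could reach. I then lifted the lid by its tab with a 45° fingertip and backed off.

**Last checks:**

| Item | Result |
|---|---|
| Lid | leans about 10.6° past upright, at its 10° stop within measuring error |
| Tin | upright, centre at y ≈ +150 mm in the box's frame (130 mm needed) |
| Robot | fingertip over 100 mm from the lid, force about 0 |
| Discs (top view) | within about 7 mm of their starts |
| Sanding block | within about 7 mm in the scene view |

**Checks that disagreed:**
- The networks' point for the sanding block moved about 17 mm in the top view. I take this as network noise, since the arm never worked near the block and the scene view showed it in place.
- In the last scene view, which the arm partly blocked, disc 0 was reported far off with a low score (0.39) and disc 1 was not found. The top view showed both in place.

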